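# Swap the failed cells of a battery module and refit its terminal cover

## Task

Two of the three cells in the grey module frame failed their test and carry a strip of yellow tape: stand them in the red reject tray, one in each bay, and leave the good cell in its pocket. Put the two new cells from the black supply tray into the emptied pockets, fully down and with the red terminal toward the frame's red block, then set the orange terminal cover squarely down over the three cells until it rests on their tops. Keep the cells upright throughout and set everything down, never drop it.

Things in the scene. Friction and masses are not known exactly. Their poses are not given: they have to be found in the camera images.
- failed_1: failed cell, as kept_cell but marked with an 18 mm strip of yellow tape over the middle of its top and 60 mm down both broad faces; at the start in one of the frame's pockets
- failed_2: the other failed cell, exactly like failed_1 (yellow tape), in another pocket of the frame at the start
- kept_cell: good battery cell (no tape) in a pocket; stays there. All cells: blue box 70 (x) x 33 (y) x 118 mm, 0.28 kg (x 0.8 to 1.25); two 12 mm studs on top, to 124 mm, at x = +22.5 mm (red washer, positive) and -22.5 mm (black washer). Origin: centre of underside, z up. Grasp across the 33 mm (y), about 95 mm above the underside
- new_1: new cell without tape, same sizes and axes as kept_cell, standing in the supply tray, turned anyhow
- new_2: the other new cell, like new_1, in the supply tray 120 mm from it, turned anyhow
- cover: loose orange terminal cover: channel 262 (x) x 53 (y) x 26 mm, open below, walls 3 mm (inside 256 x 47), 0.15 kg, same either way round; ledges inside, 16 mm above its rim, rest on the cell tops. Grasp across y the 14 mm wide rib on top (70 long, 26 to 52 mm up). Origin: centre of the lower rim; 0 above the bench at the start, 112 mm when on
- frame: fixed grey frame, 268 (x) x 69 (y) mm, on a 350 x 90 x 6 mm plate. Three pockets at x = -84, 0, +84 mm, y = 0, each 76 (x) x 39 (y) mm with a 4 mm lead-in chamfer; floor 10 mm, rim 56 mm above the bench. A cell stands lengthwise along x, 3 mm free all round. Black terminal block at the -x end, red at the +x end, tops 47 mm high. Origin: centre of underside, on the bench
- red_block: the frame's red (positive) terminal block, 22 x 40 x 26 mm with a brass stud, fixed to the frame 146 mm from its centre along its +x. Every cell in the frame has its red washer toward this end. Origin: centre of its underside
- reject_tray: fixed red open tray, 224 (x) x 122 (y) mm over the lip, 40 mm high, with a cross wall in the middle: two bays about 102 (x) x 106 (y) mm, centred at x = -53 and +53 mm, y = 0. Rubber floor 7 mm above the bench. Origin: centre of the underside
- supply_tray: fixed shallow black tray, 250 (x) x 124 (y) mm, rim 16 mm high, grey floor 6 mm above the bench, in which the two new cells stand at x = about -60 and +60 mm. Origin: centre of the underside
There are look-alikes about, which are no part of the job. Leave any green look-alike of the new_1 alone. What is shaped like the failed_1 but purple is not meant.

How it is judged:
At the end, for the whole second after the job is handed in: Good and new cells in the three pockets, within 4 mm of the floor, red terminals toward the red block; taped cells upright on the reject tray floor, one per bay; cover level on the cell tops, within 16 mm and 0.12 rad of the frame; all at rest (failed cells upright within 0.1 rad, others 0.05) (x of kept_cell in the frame of frame between -0.095 and 0.095 m and y of kept_cell in the frame of frame between -0.008 and 0.008 m and z of kept_cell in the frame of frame between 0.006 and 0.014 m and angle between each of kept_cell, new_1, new_2, cover's own z axis and vertical below 0.05 rad and x of red_block in the frame of kept_cell above 0.02 m and linear speed of each of kept_cell, new_1, new_2, failed_1, failed_2, cover below 0.02 m/s and x of new_1 in the frame of frame between -0.095 and 0.095 m and y of new_1 in the frame of frame between -0.008 and 0.008 m and z of new_1 in the frame of frame between 0.006 and 0.014 m and x of red_block in the frame of new_1 above 0.02 m and x of new_2 in the frame of frame between -0.095 and 0.095 m and y of new_2 in the frame of frame between -0.008 and 0.008 m and z of new_2 in the frame of frame between 0.006 and 0.014 m and x of red_block in the frame of new_2 above 0.02 m and x of failed_1 in the frame of reject_tray between -0.1 and 0.1 m and y of failed_1 in the frame of reject_tray between -0.05 and 0.05 m and z of each of failed_1, failed_2 in the frame of reject_tray below 0.012 m and angle between each of failed_1, failed_2's own z axis and vertical below 0.1 rad and x of failed_2 in the frame of reject_tray between -0.1 and 0.1 m and y of failed_2 in the frame of reject_tray between -0.05 and 0.05 m and ((x of failed_1 in the frame of reject_tray above 0.01 m and x of failed_2 in the frame of reject_tray below -0.01 m) or (x of failed_1 in the frame of reject_tray below -0.01 m and x of failed_2 in the frame of reject_tray above 0.01 m)) and horizontal distance between cover and frame below 0.016 m and z of cover in the frame of frame between 0.106 and 0.118 m and angle between the x axis of cover and the x axis of frame, either way round below 0.12 rad); the robot touches nothing.
It fails at once if a cell is tipped over (more than 40 degrees) (angle between any of failed_1, failed_2, kept_cell, new_1, new_2's own z axis and vertical above 0.7 rad).
It fails at once if a cell or the cover is dropped (falls free of the fingers at more than 0.7 m/s, that is from more than 25 mm) ((linear speed of failed_1 above 0.7 m/s and contact force between the fingers and failed_1 below 0.2 N) or (linear speed of failed_2 above 0.7 m/s and contact force between the fingers and failed_2 below 0.2 N) or (linear speed of kept_cell above 0.7 m/s and contact force between the fingers and kept_cell below 0.2 N) or (linear speed of new_1 above 0.7 m/s and contact force between the fingers and new_1 below 0.2 N) or (linear speed of new_2 above 0.7 m/s and contact force between the fingers and new_2 below 0.2 N) or (linear speed of cover above 0.7 m/s and contact force between the fingers and cover below 0.2 N)).
It fails at once if the good cell is taken out of its pocket (moved more than 20 mm) (distance of kept_cell from where it was at the start of the episode above 0.02 m).
It also fails if it takes over 128 s, if anything falls off the work surface, if the arm or the gripper's body presses on something with over 40 N, if the wrist force passes 120 N, or if a joint passes its speed limit or range.

## Robot

A 6-joint arm with a two-finger parallel gripper is mounted at the origin on a cart in front of the work surface, level with it; the furniture and walls round the work are solid. World frame = base frame: x ahead of the robot, y to its left, z up, the work surface at z = 0. Lengths are in m, angles in rad, forces in N, time in s.
With the tool pointing down it reaches from about 0.35 to 0.775 m from the base axis. Payload 5.5 kg.
Tool frame: the origin (TCP) lies midway between the tips of the shut fingers; the grasp point (between the pads) lies behind it (env.grip_point_offset is the z of the grasp point in the tool frame, in m); z points along the fingers, y is the direction in which the jaws open and shut (so a half turn about z gives the same grasp; the last joint's range is limited). The gripper opens to 85 mm and grips with 20 to 120 N. Pads are 22 mm wide; open, the fingers measure 114 mm over their backs; the gripper's body (76 mm by 85 mm) begins 54 mm behind the grasp point. The pads swing forward as they close: fully open they stand 13 mm farther back than shut.
Start: joints at [0.985, 0.313, 0.046, 1.304, 0, 1.431], TCP at [0.248, 0.519, 0.231] pointing down, gripper open.
Joint ranges: [-2.76, 2.76], [-0.86, 1.69], [-1.03, 1.26], [-2.2, 2.34], [-1.47, 1.5], [-3.14, 3.14]. Speed limits (rad/s): [2.57, 2.57, 3.14, 3.14, 3.14, 3.14].

## Interface

Orientations are given as a unit quaternion [w, x, y, z].
In Python, from workcell import env, viewer gives the robot as it stands. The module is installed in compiled form; this text tells all that it offers.
- The arm moves only by the shell command python3 -m inch 'ROWS' [OPENING] [FORCE]. ROWS is JSON, a list of rows, each a list of 2 entries, a list of its own where there are three numbers: the shift along the tool's x, y, z in m, then the turn about the tool's z in degrees. In form: [[[tx, ty, tz], spin], ...]. A call has 1 to 5 rows; each row is the pose to reach, as a shift and turn from the pose measured when the call began, along the tool's axes at that moment; what a row does not reach only later rows make up. A row lasts 1/12 s, in which the tool goes at most 41.7 mm and 7.16 degrees, less where a joint would pass 70% of its speed; a pose out of reach is approached as far as the arm can. A call with a gripper value outside its range is refused whole. OPENING is the closure, from 0 (fully open) to 1 (shut), set as the call begins (- or left out, the last holds). The fingers move at their own pace and stop on an object; FORCE is the grip in N (left out, the last holds). Time passes only in rows, so rows that repeat a pose let the fingers close. It gives the time, the measured TCP pose, the force and the opening at its end, in the units of the state.
- env.get_state(): the state, without advancing time (a new reading comes with each control period).
- viewer.read_camera(name): name is "scene" or "top"; returns a dict with "image" (420x560x3 uint8, red, green, blue), "depth" (420x560 float32, m along the optical axis (not along the pixel's ray), 0 where there is no reading), "vertical_fov" (degrees; the focal length in pixels is half the picture's height over the tangent of half this angle, whatever the lens; pixels are square), "cx", "cy" (the principal point, pixels), "R" (3x3) and "t" (3): a world point X has camera coordinates R X + t. Camera axes: x right, y down, z forward; pixel columns grow to the right and rows downward; lengths in m; the calibration is good to about 2 mm. A picture is of the moment at which its call begins.
- env.hand_in(): hands the job in, once; it reports no verdict.
The state is a dict: "clock": time; "joint_pos": joint angles; "qvel": joint speeds; "tau": joint torques, N m; "tcp_pos": TCP position; "orientation": TCP orientation; "wrist_force": force on the tool from outside, world axes, zero at the start; "ft_torque": the same for the moment, N m; "finger_gap": finger opening in m.
Only numpy, scipy, OpenCV 4.12 (cv2) and the standard library are available. Lean on these libraries where they do the work, as an engineer would, in place of code of your own. Each camera call takes 0.05 s, during which the arm holds its last target. There are 200 camera calls.

## Working session

There is one attempt and no reset: what is moved stays moved. The work goes in short steps, Python scripts to look and compute and a shell command to move; the robot and the scene stay as the last step left them, time stands still between calls to the robot, and variables do not carry over. Pictures are saved under pics/ and viewed, on a budget of 14 in all, crops included, one or two more only if the job needs it, and the job is handed in when it is done.

```bash
mkdir -p pics
cat > h.py <<'E'
import numpy as np, cv2
from workcell import env, viewer
def cam(n):
    c=viewer.read_camera(n); c['f']=210/np.tan(np.radians(c['vertical_fov'])/2); return c
def pts(c):
    d=c['depth']; v,u=np.mgrid[:420,:560]
    P=np.stack([(u-c['cx'])/c['f']*d,(v-c['cy'])/c['f']*d,d],-1)
    return (P-c['t'])@c['R']
def save(c,n,crop=None,s=1):
    im=c['image'][:,:,::-1]
    if crop: im=im[crop[1]:crop[3],crop[0]:crop[2]]
    cv2.imwrite('pics/'+n,cv2.resize(im,None,fx=s,fy=s,interpolation=cv2.INTER_CUBIC))
E
python3 - <<'E'
from h import *
s=env.get_state(); print(s, env.grip_point_offset)
for n in ('top','scene'):
    c=cam(n); save(c,n+'1.png',None,1.4); print(n,c['vertical_fov'],c['cx'],c['cy'],c['R'],c['t'],(c['depth']>0).mean())
    np.savez(n+'1.npz',**c)
E
```

```text
{'clock': 0.0, 'joint_pos': array([9.85416673e-01, 3.13985077e-01, 4.50053293e-02, 1.30359759e+00,
       1.89060030e-05, 1.43122110e+00]), 'qvel': array([-0.00102239,  0.00056672, -0.00038339, -0.0022835 ,  0.00118176,
        0.0009958 ]), 'tau': array([ 1.39495507e-03, -4.80631757e+01,  2.98531348e+01,  1.96523534e-02,
       -6.19663433e-05,  8.21522349e-06]), 'tcp_pos': array([0.24764451, 0.51838866, 0.23042836]), 'orientation': array([-3.24605499e-04,  2.21060884e-01,  9.75259603e-01, -8.29291734e-04]), 'wrist_force': array([-0.1606607 , -0.15359685, -0.44205819]), 'ft_torque': array([-0.02232204,  0.03097057, -0.04139216]), 'finger_gap': 0.08528692939585526} -0.0187
top 53.14667670845728 278.63529356522497 207.43260824294677 [[-9.95617576e-03 -9.99950242e-01 -6.22514862e-04]
 [-9.97751845e-01  9.97554330e-03 -6.62702354e-02]
 [ 6.62731478e-02 -3.86827587e-05 -9.97801518e-01]] [-0.08559339  0.47826762  1.37659356] 0.9962755102040817
scene 52.91796135882233 279.0405789724448 212.36845939534095 [[ 0.86053862 -0.50929113 -0.00978975]
 [-0.28675811 -0.46846611 -0.83564902]
 [ 0.42100246  0.72191555 -0.54917654]] [-0.45468771  0.10962325  1.08058235] 0.9668622448979591
```

View pics/top1.png

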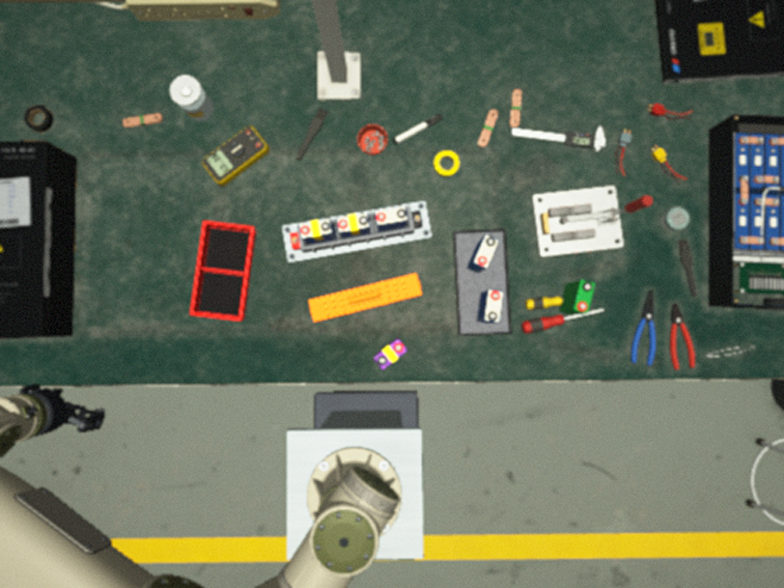

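View pics/scene1.png

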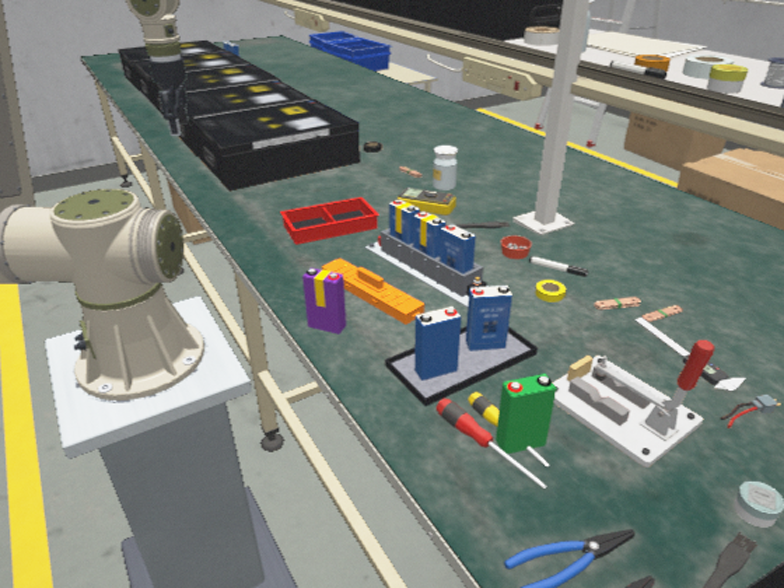

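The top view (1.4x) shows the frame at about (357,230), its red block on the left (+y). The taped cells are the left and middle ones at (316,228) and (353,222). The good cell is at (393,218), the reject tray at (222,271), the cover at (365,297) and the new cells at (485,252) and (491,305). The green (580,295) and purple (390,353) look-alikes are to be left alone.

```bash
cat > meas.py <<'E'
from h import *
def ray(c,u,v,z):
    d=np.array([(u-c['cx'])/c['f'],(v-c['cy'])/c['f'],1])@c['R']; o=-c['t']@c['R']
    return o+d*(z-o[2])/d[2]
def rect(c,m,z,minA=30,close=0):
    m=m.astype(np.uint8)
    if close: m=cv2.morphologyEx(m,cv2.MORPH_CLOSE,np.ones((close,close)))
    out=[]
    for k in cv2.findContours(m,cv2.RETR_EXTERNAL,cv2.CHAIN_APPROX_NONE)[0]:
        if cv2.contourArea(k)<minA: continue
        k=k[:,0]; W=np.array([ray(c,u,v,z)[:2] for u,v in k],np.float32)*1000
        (cx,cy),(w,h),a=cv2.minAreaRect(W)
        if w<h: w,h,a=h,w,a+90
        a=(a+90)%180-90
        out.append((np.round(k.mean(0)),round(cx,1),round(cy,1),round(w,1),round(h,1),round(a,1)))
    return out
def masks(c):
    P=pts(c); X,Y,Z=P[...,0],P[...,1],P[...,2]
    hsv=cv2.cvtColor(c['image'],cv2.COLOR_RGB2HSV); H,S,V=[hsv[...,i].astype(int) for i in range(3)]
    b=(X>.3)&(X<.75)&(abs(Y)<.45)
    return P,H,S,V,b
E
cat > m1.py <<'E'
from meas import *
np.set_printoptions(suppress=True,precision=4)
c=dict(np.load('top1.npz')); P,H,S,V,b=masks(c); Z=P[...,2]
print('white tops'); [print(r) for r in rect(c,b&(Z>.1)&(Z<.135),.118)]
red=((H<6)|(H>174))&(S>140)&(V>90)
print('red'); [print(r) for r in rect(c,b&red,.040,6)]
print('washer'); [print(r) for r in rect(c,b&red&(Z>.1),.120,1)]
print('yellow'); [print(r) for r in rect(c,b&(H>22)&(H<35)&(S>120),.118,10)]
print('orange'); [print(r) for r in rect(c,b&(H>8)&(H<21)&(S>150),.026,60)]
print('plate'); [print(r) for r in rect(c,b&(S<60)&(V>130)&(Z<.02),.006,60,5)]
m=b&(Z>.05)&(Z<.065); print('frame rim'); [print(r) for r in rect(c,m,.056,40,5)]
E
python3 m1.py; python3 -c "
from h import *
c=dict(np.load('top1.npz')); save(c,'crop1.png',(130,135,430,265),2.6)"
```

```text
white tops
(array([278., 253.]), 332.9, -88.2, 69.4, 34.1, -53.5)
(array([352., 218.]), 435.1, -313.2, 70.8, 36.6, -8.9)
(array([346., 180.]), 554.6, -299.5, 73.3, 34.7, -24.9)
(array([225., 164.]), 608.7, 73.3, 71.6, 38.9, -80.2)
(array([252., 159.]), 620.9, -9.0, 70.3, 39.6, -81.0)
(array([279., 154.]), 635.3, -93.4, 70.3, 37.6, -81.0)
red
(array([376., 233.]), 389.5, -405.5, 25.9, 19.5, -0.6)
(array([388., 230.]), 398.8, -444.7, 24.9, 7.2, 14.5)
(array([211., 175.]), 584.4, 130.1, 13.3, 13.1, 0.0)
(array([158., 193.]), 527.5, 300.9, 228.1, 128.8, -7.4)
washer
(array([269., 155.]), 633.3, -60.6, 6.3, 3.1, -0.5)
yellow
(array([278., 252.]), 333.3, -88.9, 39.7, 17.2, 39.4)
(array([378., 217.]), 439.7, -394.9, 21.6, 18.4, -1.4)
(array([225., 164.]), 606.5, 74.8, 47.5, 17.4, 12.3)
(array([252., 160.]), 619.2, -8.3, 43.8, 18.7, 15.4)
(array([158., 129.]), 717.4, 282.7, 37.5, 15.8, 89.4)
orange
(array([260., 212.]), 462.3, -30.4, 268.7, 58.4, -76.5)
plate
(array([344., 202.]), 496.5, -308.2, 237.4, 111.4, 2.0)
(array([257., 166.]), 622.9, -10.3, 355.6, 97.8, -80.2)
(array([384., 160.]), 634.7, -444.6, 149.9, 17.6, 1.6)
frame rim
(array([260., 212.]), 461.7, -30.0, 67.1, 13.3, -76.5)
(array([254., 165.]), 619.3, -5.9, 276.6, 66.7, -81.3)
```

View pics/crop1.png

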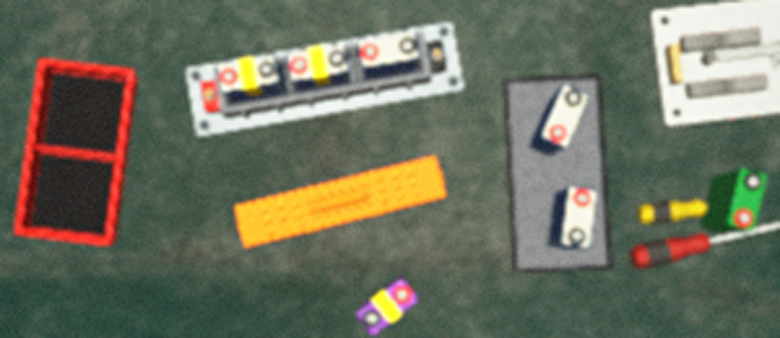

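Candidates:
- **Taped:** blue cells in the frame at the left (225,164) and middle (252,159) pockets of the raw picture, both with yellow tape on white tops.
- **Not meant:** the purple one (278,253) also has tape, but is purple and outside the frame. The green one (413,210) is the look-alike.
- **New:** (352,218) and (346,180), both in the supply tray.

The crop confirms this. Next I rotate and go above failed_1.

```bash
cat > t.py <<'E'
import sys,numpy as np
from workcell import env
from scipy.spatial.transform import Rotation as R
s=env.get_state(); w,x,y,z=s['orientation']; M=R.from_quat([x,y,z,w]).as_matrix()
yaw=np.degrees(np.arctan2(M[1,0],M[0,0])); p=s['tcp_pos']*1000
print('t%.2f tcp'%s['clock'],p.round(1),'yaw %.1f tilt %.2f gap %.1f'%(yaw,np.degrees(np.arccos(-M[2,2])),s['finger_gap']*1000),'F',s['wrist_force'].round(1))
a=sys.argv[1:]
for i in range(0,len(a),4):
    q=np.array(a[i:i+4],float); print('to',q,'shift mm',(M.T@(q[:3]-p)).round(1),'spin %.1f'%(-((q[3]-yaw+180)%360-180)))
E
python3 -m inch '[[[0,0,0],7],[[0,0,0],14],[[0,0,0],21],[[0,0,0],28],[[0,0,0],35]]' 0 60
python3 -m inch '[[[0,0,0],7],[[0,0,0],14],[[0,0,0],20.4],[[0,0,0],20.4],[[0,0,0],20.4]]'
python3 -m inch '[[[-0.033,0.019,0],0],[[-0.066,0.038,0],0],[[-0.099,0.058,0],0],[[-0.132,0.077,0],0],[[-0.165,0.096,0],0]]'
python3 -m inch '[[[-0.033,0.019,0],0],[[-0.066,0.038,0],0],[[-0.099,0.058,0],0],[[-0.132,0.077,0],0],[[-0.165,0.096,0],0]]'
python3 t.py 610 74 230 99 610 74 85 99
```

```text
clock: 0.52
tcp_pos: [0.2475, 0.5181, 0.2299]
orientation: [-0.0, 0.507, 0.862, -0.001]
wrist_force: [-0.6, 0.1, 0.1]
finger_gap: 0.085
clock: 0.93
tcp_pos: [0.2474, 0.5179, 0.2295]
orientation: [0.0, 0.65, 0.76, -0.002]
wrist_force: [0.3, -0.2, 0.4]
finger_gap: 0.0856
clock: 1.35
tcp_pos: [0.3684, 0.3684, 0.2297]
orientation: [0.0, 0.649, 0.761, -0.002]
wrist_force: [0.8, 1.3, 0.7]
finger_gap: 0.0855
clock: 1.77
tcp_pos: [0.4901, 0.219, 0.2299]
orientation: [0.0, 0.647, 0.762, -0.002]
wrist_force: [0.0, 0.6, -0.0]
finger_gap: 0.0853
t1.77 tcp [490.1 219.  229.9] yaw 99.3 tilt 0.20 gap 85.3 F [ 0.   0.6 -0. ]
to [610.  74. 230.  99.] shift mm [-1.625e+02  9.490e+01  1.000e-01] spin 0.3
to [610.  74.  85.  99.] shift mm [-162.1   95.2  145.1] spin 0.3
```

```bash
python3 -m inch '[[[-0.033,0.019,0],0],[[-0.066,0.038,0],0],[[-0.099,0.058,0],0],[[-0.132,0.077,0],0],[[-0.1625,0.095,0],0.3]]' >/dev/null
python3 -m inch '[[[-0.001,0.001,0.03],0],[[-0.001,0.001,0.06],0],[[-0.001,0.001,0.08],0],[[-0.001,0.001,0.08],0],[[-0.001,0.001,0.08],0]]' >/dev/null
python3 t.py 610 74 85 99
python3 - <<'E'
from h import *
c=cam('scene'); save(c,'s2.png',(230,100,390,230),4)
E
```

```text
t2.60 tcp [611.1  70.8 148.8] yaw 99.3 tilt 0.35 gap 85.7 F [0.1 0.2 0.6]
to [610.  74.  85.  99.] shift mm [ 3.5 -0.2 63.8] spin 0.3
```

View pics/s2.png

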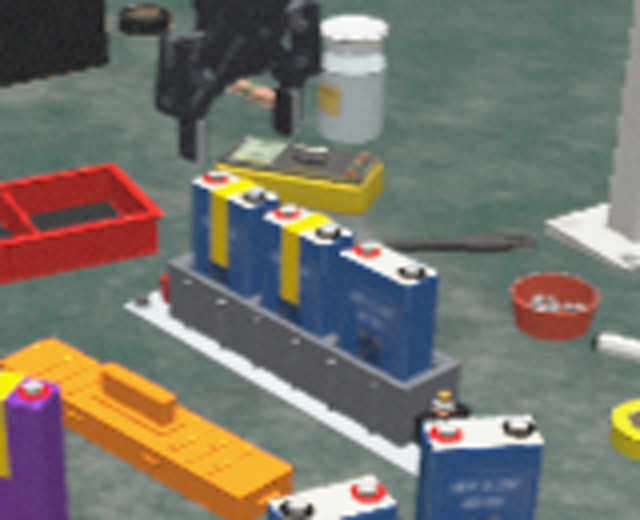

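The crop shows the open jaws straddling the left taped cell, whose top is at about (235,190). I descend, grip, and lift a little.

```bash
python3 -m inch '[[[0.003,0,0.02],0],[[0.003,0,0.04],0],[[0.0035,0,0.055],0],[[0.0035,0,0.064],0],[[0.0035,0,0.064],0]]' >/dev/null
python3 t.py 610 74 85 99
python3 -m inch '[[[0,0,0],0],[[0,0,0],0],[[0,0,0],0],[[0,0,0],0],[[0,0,0],0]]' 1 60
python3 -m inch '[[[0,0,0],0],[[0,0,0],0],[[0,0,0],0],[[0,0,0],0],[[0,0,0],0]]'
python3 -m inch '[[[0,0,-0.01],0],[[0,0,-0.02],0],[[0,0,-0.03],0],[[0,0,-0.03],0],[[0,0,-0.03],0]]' >/dev/null
python3 t.py 610 74 230 99
```

```text
t3.07 tcp [611.3  74.5  86.3] yaw 99.3 tilt 0.23 gap 85.1 F [ 0.2 -0.   0.3]
to [610.  74.  85.  99.] shift mm [-0.3 -1.4  1.3] spin 0.3
clock: 3.48
tcp_pos: [0.6114, 0.0744, 0.0874]
orientation: [0.0, 0.647, 0.762, -0.002]
wrist_force: [-0.6, 0.0, 3.1]
finger_gap: 0.0325
clock: 3.9
tcp_pos: [0.6114, 0.0744, 0.0875]
orientation: [0.0, 0.647, 0.762, -0.002]
wrist_force: [-1.1, -0.9, -0.3]
finger_gap: 0.0322
t4.32 tcp [612.   74.5 118.6] yaw 99.3 tilt 0.20 gap 32.5 F [ 0.1 -0.5 -3.3]
to [610.  74. 230.  99.] shift mm [  -0.6   -2.2 -111.4] spin 0.3
```

```bash
python3 -m inch '[[[0,0,-0.02],0],[[0,-0.001,-0.045],0],[[0,-0.001,-0.07],0],[[0,-0.001,-0.09],0],[[0,-0.001,-0.108],0]]' >/dev/null
python3 -m inch '[[[0.015,0,0],0],[[0.04,0.001,0],0],[[0.065,0.001,0],0],[[0.09,0.002,0],0],[[0.115,0.002,0],0]]' >/dev/null
python3 -m inch '[[[0.025,0.0,0],0],[[0.05,0.001,0],0],[[0.075,0.002,0],0],[[0.095,0.002,0],0],[[0.108,0.002,0],0]]' >/dev/null
python3 -m inch '[[[0.0,0.0,0],0],[[0,0,0],0]]' >/dev/null
python3 t.py 581 294 100 99
python3 - <<'E'
from h import *
c=cam('top'); save(c,'t3.png',(110,140,260,250),4)
E
```

```text
t5.73 tcp [576.8 300.8 223.8] yaw 99.6 tilt 0.23 gap 32.1 F [-0.4 -0.5 -3.2]
to [581. 294. 100.  99.] shift mm [ -7.1   3.3 123.8] spin 0.6
```

View pics/t3.png

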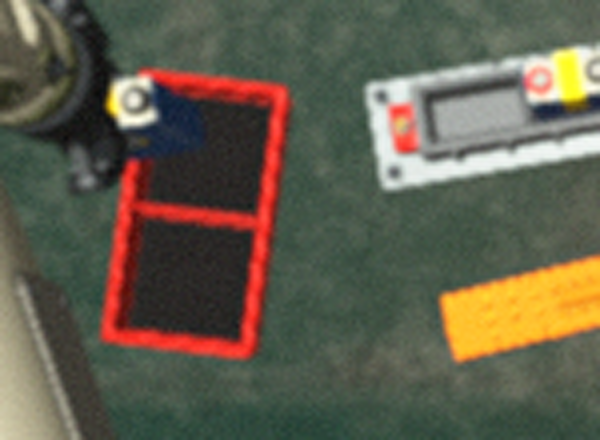

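The picture shows the cell in the jaws at about (140,110), shifted left by perspective because it is raised. The left pocket at (480,105) is empty. I lower it into the far bay.

```bash
python3 -m inch '[[[-0.003,0.001,0.02],0],[[-0.007,0.003,0.045],0],[[-0.007,0.003,0.07],0],[[-0.007,0.003,0.095],0],[[-0.007,0.003,0.115],0]]' >/dev/null
python3 -m inch '[[[0,0,0.005],0],[[0,0,0.01],0],[[0,0,0.016],0],[[0,0,0.016],0],[[0,0,0.016],0]]' >/dev/null
python3 t.py 581 294 85 99
python3 -m inch '[[[0,0,0.003],0],[[0,0,0.006],0],[[0,0,0.008],0],[[0,0,0.009],0]]' >/dev/null
python3 t.py 581 294 85 99
```

```text
t6.62 tcp [581.6 290.8  92.1] yaw 99.3 tilt 0.25 gap 32.3 F [ 0.2 -0.2 -2.7]
to [581. 294.  85.  99.] shift mm [ 3.3 -0.1  7.1] spin 0.3
t6.95 tcp [581.7 291.   84.2] yaw 99.3 tilt 0.22 gap 32.4 F [-2.5 -1.3 10.2]
to [581. 294.  85.  99.] shift mm [ 3.1 -0.2 -0.8] spin 0.3
```

```bash
python3 -m inch '[[[0,0,0],0],[[0,0,0],0],[[0,0,0],0],[[0,0,0],0],[[0,0,0],0]]' 0 60 |tail -1
python3 -m inch '[[[0,0,-0.02],0],[[0,0,-0.05],0],[[0,0,-0.08],0],[[0,0,-0.11],0],[[0,0,-0.14],0]]' >/dev/null
python3 -m inch '[[[-0.03,-0.001,0],0],[[-0.06,-0.002,0],0],[[-0.09,-0.003,0],0],[[-0.12,-0.004,0],0],[[-0.15,-0.004,0],0]]' >/dev/null
python3 -m inch '[[[-0.03,-0.001,0],0],[[-0.06,-0.002,0],0],[[-0.09,-0.003,0],0],[[-0.12,-0.004,0],0],[[-0.15,-0.004,0],0]]' >/dev/null
python3 -m inch '[[[0,0,0.0],0],[[0,0,0.0],0]]' >/dev/null
python3 t.py 622.5 -9 145 99
python3 - <<'E'
from meas import *
c=cam('top'); P,H,S,V,b=masks(c)
[print(r) for r in rect(c,b&(H>22)&(H<35)&(S>120),.118,10)]
c=cam('scene'); save(c,'s4.png',(190,110,350,230),3)
E
```

```text
finger_gap: 0.0851
t8.78 tcp [622.6 -10.4 226.8] yaw 99.2 tilt 0.20 gap 85.7 F [-0.3  0.8  1.4]
to [622.5  -9.  145.   99. ] shift mm [ 1.6  0.2 81.8] spin 0.2
(array([278., 252.]), 333.2, -88.6, 39.9, 17.1, 38.2)
(array([378., 217.]), 439.7, -394.9, 21.6, 18.4, -1.4)
(array([155., 174.]), 580.2, 291.2, 48.8, 22.9, 21.3)
(array([159., 129.]), 717.3, 279.5, 37.4, 15.8, 89.4)
```

View pics/s4.png

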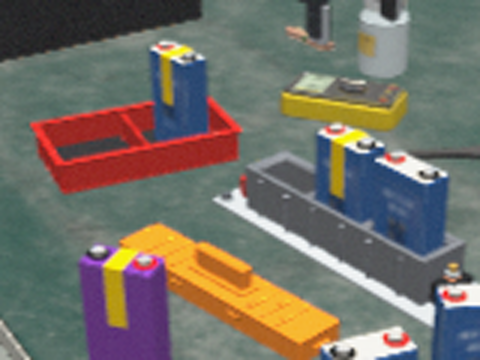

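The first failed cell stands upright in the far bay at (178,95), and failed_2 is at (345,175). I go down on it and check alignment before gripping.

```bash
python3 -m inch '[[[0.001,0,0.03],0],[[0.0015,0,0.06],0],[[0.0015,0,0.09],0],[[0.0015,0,0.11],0],[[0.0015,0,0.125],0]]' >/dev/null
python3 -m inch '[[[0.001,0,0.008],0],[[0.001,0,0.016],0],[[0.001,0,0.016],0],[[0.001,0,0.016],0]]' >/dev/null
python3 t.py 622.5 -9 86 99
python3 -m inch '[[[0,0,0],0],[[0,0,0],0],[[0,0,0],0],[[0,0,0],0],[[0,0,0],0]]' 1 60 |tail -2
python3 -m inch '[[[0,0,0],0],[[0,0,0],0],[[0,0,0],0]]'|tail -1
python3 t.py 622.5 -9 86 99
python3 -m inch '[[[0,0,-0.01],0],[[0,0,-0.02],0],[[0,0,-0.04],0],[[0,0,-0.06],0],[[0,0,-0.08],0]]' >/dev/null
python3 -m inch '[[[0,0,-0.02],0],[[0,0,-0.04],0],[[0,0,-0.06],0],[[0,0,-0.06],0],[[0,0,-0.06],0]]' >/dev/null
python3 t.py 475.5 307 225 99
```

```text
t9.63 tcp [620.2  -3.2  83.8] yaw 99.6 tilt 0.24 gap 85.4 F [-0.5  0.3  0.3]
to [622.5  -9.   86.   99. ] shift mm [-6.1  1.3 -2.2] spin 0.6
wrist_force: [-1.4, -0.1, 2.8]
finger_gap: 0.0326
finger_gap: 0.032
t10.30 tcp [620.4  -3.5  84.6] yaw 99.5 tilt 0.22 gap 32.0 F [-1.2 -0.9  0.2]
to [622.5  -9.   86.   99. ] shift mm [-5.8  1.2 -1.4] spin 0.5
t11.13 tcp [621.6  -3.2 227.6] yaw 99.5 tilt 0.17 gap 32.3 F [ 0.   0.2 -3.5]
to [475.5 307.  225.   99. ] shift mm [330.1 -92.7   1.7] spin 0.5
```

```bash
python3 -m inch '[[[0.015,-0.004,0],0],[[0.037,-0.010,0],0],[[0.062,-0.017,0],0],[[0.087,-0.024,0],0],[[0.112,-0.031,0],0]]' >/dev/null
python3 -m inch '[[[0.025,-0.007,0],0],[[0.05,-0.014,0],0],[[0.075,-0.021,0],0],[[0.1,-0.028,0],0],[[0.122,-0.034,0],0]]' >/dev/null
python3 t.py 474.6 313.5 225 99
python3 -m inch '[[[0.024,-0.007,0],0],[[0.045,-0.012,0],0],[[0.07,-0.018,0],0],[[0.09,-0.024,0],0],[[0.097,-0.026,0],0]]' >/dev/null
python3 -m inch '[[[0,0,0],0],[[0,0,0],0]]' >/dev/null
python3 t.py 474.6 313.5 95 99
```

```text
t11.97 tcp [514.3 219.6 223.2] yaw 99.6 tilt 0.41 gap 32.8 F [-0.4 -0.1 -3.7]
to [474.6 313.5 225.   99. ] shift mm [ 99.2 -23.6  -1.8] spin 0.6
t12.55 tcp [468.1 313.2 219.9] yaw 99.8 tilt 0.78 gap 32.0 F [-0.1 -0.2 -2.9]
to [474.6 313.5  95.   99. ] shift mm [ -0.5   8.1 124.8] spin 0.8
```

```bash
python3 -m inch '[[[0,0.004,0.02],0],[[0,0.008,0.045],0],[[0,0.008,0.07],0],[[0,0.008,0.095],0],[[0,0.008,0.112],0]]' >/dev/null
python3 -m inch '[[[0,0,0.004],0],[[0,0,0.008],0],[[0,0,0.011],0],[[0,0,0.011],0],[[0,0,0.011],0]]' >/dev/null
python3 t.py 474.6 313.5 82 99
python3 -m inch '[[[0,0,0.003],0],[[0,0,0.006],0],[[0,0,0.008],0]]' >/dev/null
python3 t.py 474.6 313.5 82 99
```

```text
t13.38 tcp [474.6 312.1  95. ] yaw 99.7 tilt 0.86 gap 32.4 F [-0.3  0.3 -2.9]
to [474.6 313.5  82.   99. ] shift mm [ 1.4  0.4 13. ] spin 0.7
t13.63 tcp [474.8 312.3  87.3] yaw 99.7 tilt 0.80 gap 32.4 F [-0.7 -0.1 -3.5]
to [474.6 313.5  82.   99. ] shift mm [1.2 0.1 5.3] spin 0.7
```

```bash
python3 -m inch '[[[0,0,0.003],0],[[0,0,0.006],0],[[0,0,0.0065],0],[[0,0,0.0065],0]]' >/dev/null
python3 t.py 474.6 313.5 82 99
python3 -m inch '[[[0,0,0],0],[[0,0,0],0],[[0,0,0],0],[[0,0,0],0],[[0,0,0],0]]' 0 60 |tail -1
python3 -m inch '[[[0,0,-0.02],0],[[0,0,-0.05],0],[[0,0,-0.08],0],[[0,0,-0.11],0],[[0,0,-0.145],0]]' >/dev/null
python3 -m inch '[[[0,0,0],-7],[[0,0,0],-14],[[0,0,0],-21],[[0,0,0],-28],[[0,0,0],-35]]' >/dev/null
python3 -m inch '[[[0,0,0],-7],[[0,0,0],-14],[[0,0,0],-20],[[0,0,0],-20],[[0,0,0],-20]]'>/dev/null
python3 t.py 555.5 -301 225 155.1
```

```text
t13.97 tcp [474.8 312.4  81.7] yaw 99.7 tilt 0.75 gap 32.2 F [-2.4 -0.4  5.6]
to [474.6 313.5  82.   99. ] shift mm [ 1.1 -0.1 -0.3] spin 0.7
finger_gap: 0.0855
t15.63 tcp [476.  312.8 226.9] yaw 154.9 tilt 0.86 gap 85.4 F [-0.3 -0.2 -0.6]
to [ 555.5 -301.   225.   155.1] shift mm [-332.5 -522.1    4.4] spin -0.2
```

```bash
for i in 1 2 3; do python3 -m inch '[[[-0.017,-0.026,0],0],[[-0.034,-0.053,0.0005],0],[[-0.05,-0.079,0.001],0],[[-0.067,-0.105,0.001],0],[[-0.084,-0.132,0.001],0]]' >/dev/null; done
python3 t.py 555.5 -301 225 155.1
python3 - <<'E'
from meas import *
c=cam('top'); P,H,S,V,b=masks(c);Z=P[...,2]
[print(r) for r in rect(c,b&(Z>.1)&(Z<.135),.118,60)]
save(c,'t5.png',(120,120,420,270),2.6)
E
```

```text
t16.88 tcp [ 534.9 -156.9  226. ] yaw 154.4 tilt 0.81 gap 85.4 F [ 0.6 -0.6  0.6]
to [ 555.5 -301.   225.   155.1] shift mm [ -80.9 -121.     1.5] spin -0.7
(array([352., 218.]), 435.3, -313.5, 70.5, 36.0, -8.9)
(array([150., 207.]), 474.9, 304.2, 76.4, 36.3, -82.4)
(array([346., 180.]), 554.4, -299.6, 73.7, 34.4, -24.9)
(array([156., 173.]), 580.4, 288.5, 75.4, 39.0, -81.0)
(array([275., 154.]), 633.7, -83.6, 50.5, 37.6, -81.0)
```

View pics/t5.png

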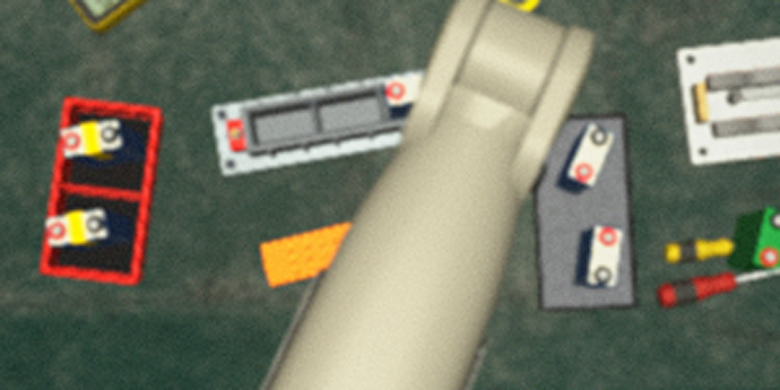

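Both failed cells stand in separate bays, at (92,138) and (77,228). The two emptied pockets are at (282,122) and (352,108). The new cells are at (590,155) and (603,255), unchanged. I go to new_2 (far).

```bash
python3 -m inch '[[[-0.017,-0.026,0],0],[[-0.034,-0.053,0.0005],0],[[-0.05,-0.079,0.001],0],[[-0.067,-0.105,0.001],0],[[-0.081,-0.121,0.001],-0.7]]' >/dev/null
python3 -m inch '[[[0,0,0.0],0],[[0,0,0],0]]' >/dev/null
python3 t.py 555.5 -301 140 155.1
python3 - <<'E'
from meas import *
c=cam('top'); P,H,S,V,b=masks(c);Z=P[...,2]
print('rim');[print(r) for r in rect(c,b&(Z>.05)&(Z<.062),.056,60,5)]
g=b&(Z<.025)&(Z>.008)&(S<70); print('floor');[print(r) for r in rect(c,g,.010,60)]
red=((H<6)|(H>174))&(S>120); print('red');[print(r) for r in rect(c,b&red&(Z<.06)&(Z>.02)&(P[...,1]<.2),.040,4)]
E
```

```text
t17.52 tcp [ 555.6 -310.6  224.7] yaw 154.3 tilt 0.92 gap 85.3 F [ 0.6  0.2 -0.3]
to [ 555.5 -301.   140.   155.1] shift mm [ 3.7  9.8 84.6] spin -0.8
rim
(array([260., 212.]), 461.6, -29.6, 66.3, 13.3, -76.5)
(array([257., 163.]), 619.8, -10.4, 267.8, 65.1, -80.3)
floor
(array([229., 167.]), 613.3, 76.3, 74.9, 35.2, -79.2)
(array([254., 163.]), 627.0, -8.5, 76.6, 35.1, -81.0)
red
(array([377., 233.]), 389.5, -408.7, 26.0, 14.6, 25.3)
(array([388., 230.]), 398.0, -444.4, 23.5, 6.3, 14.5)
(array([211., 175.]), 586.1, 130.1, 16.5, 13.1, 0.0)
(array([210., 167.]), 609.3, 133.4, 13.2, 9.9, 89.4)
```

```bash
python3 -m inch '[[[0.002,0.004,0.02],0],[[0.004,0.009,0.04],-0.8],[[0.004,0.0098,0.06],-0.8],[[0.004,0.0098,0.075],-0.8],[[0.004,0.0098,0.075],-0.8]]' >/dev/null
python3 t.py 555.5 -301 84 155.1
```

```text
t17.98 tcp [ 553.3 -296.2  146.6] yaw 155.3 tilt 1.08 gap 85.4 F [-0.5  0.9 -1.3]
to [ 555.5 -301.    84.   155.1] shift mm [-4.9 -2.7 62.6] spin 0.2
```

```bash
python3 -m inch '[[[-0.003,-0.002,0.02],0],[[-0.005,-0.0025,0.04],0],[[-0.005,-0.0025,0.055],0],[[-0.005,-0.0025,0.062],0],[[-0.005,-0.0025,0.062],0]]' >/dev/null
python3 t.py 555.5 -301 84 155.1
python3 -m inch '[[[0,0,0],0],[[0,0,0],0],[[0,0,0],0],[[0,0,0],0],[[0,0,0],0]]' 1 60 |tail -2
python3 -m inch '[[[0,0,0],0],[[0,0,0],0],[[0,0,0],0]]'|tail -1
python3 t.py 555.5 -301 84 155.1
python3 -m inch '[[[0,0,-0.01],0],[[0,0,-0.02],0],[[0,0,-0.04],0],[[0,0,-0.06],0],[[0,0,-0.08],0]]' >/dev/null
python3 -m inch '[[[0,0,-0.02],0],[[0,0,-0.04],0],[[0,0,-0.06],0],[[0,0,-0.068],0],[[0,0,-0.068],0]]' >/dev/null
python3 t.py 622 -9.5 225 99.5
```

```text
t18.40 tcp [ 554.9 -299.4   83.8] yaw 155.3 tilt 1.17 gap 85.3 F [-0.4  1.2 -0.3]
to [ 555.5 -301.    84.   155.1] shift mm [-1.2 -1.2 -0.2] spin 0.2
wrist_force: [1.3, -0.5, 2.9]
finger_gap: 0.0325
finger_gap: 0.0329
t19.07 tcp [ 555.5 -300.    85. ] yaw 155.3 tilt 1.10 gap 32.9 F [ 0.1 -0.2  0.4]
to [ 555.5 -301.    84.   155.1] shift mm [-0.5 -0.9  1. ] spin 0.2
t19.90 tcp [ 559.3 -299.9  237.9] yaw 155.3 tilt 0.93 gap 32.4 F [-0.1 -1.  -3.3]
to [622.   -9.5 225.   99.5] shift mm [ 64.2 290.2   9.6] spin 55.8
```

```bash
python3 -m inch '[[[0.004,0.018,0],0],[[0.01,0.045,0.001],0],[[0.017,0.075,0.002],0],[[0.024,0.105,0.003],0],[[0.03,0.135,0.004],0]]' >/dev/null
python3 -m inch '[[[0.007,0.03,0],0],[[0.014,0.06,0],0],[[0.021,0.09,0],0],[[0.028,0.12,0],0],[[0.032,0.145,0],0]]' >/dev/null
python3 -m inch '[[[0,0,0],5],[[0,0,0],11],[[0,0,0],17],[[0,0,0],23],[[0,0,0],28]]' >/dev/null
python3 -m inch '[[[0,0,0],6],[[0,0,0],12],[[0,0,0],18],[[0,0,0],24],[[0,0,0],27.5]]' >/dev/null
python3 t.py 622 -9.5 225 99.5
```

```text
t21.57 tcp [616.9 -15.3 224.4] yaw 99.3 tilt 1.41 gap 32.6 F [ 0.4 -0.3 -2.9]
to [622.   -9.5 225.   99.5] shift mm [ 4.9  5.9 -0.7] spin -0.2
```

```bash
sed -i "s/^a=sys/print('tool z',M[:,2].round(4))\na=sys/" t.py
python3 -m inch '[[[0.002,0.003,0.01],0],[[0.005,0.006,0.03],0],[[0.005,0.006,0.05],0],[[0.005,0.006,0.07],0],[[0.005,0.006,0.08],0]]' >/dev/null
python3 -m inch '[[[0,0,0],0],[[0,0,0],0]]' >/dev/null
python3 t.py 622 -9.5 141 99.5
python3 - <<'E'
from h import *
c=cam('scene'); save(c,'s6.png',(240,110,380,215),5)
E
```

```text
t22.15 tcp [616.3  -9.  137.6] yaw 99.4 tilt 1.98 gap 32.2 F [-0.1 -0.3 -2.4]
tool z [-0.0343 -0.004  -0.9994]
to [622.   -9.5 141.   99.5] shift mm [-1.4  5.4 -3.6] spin -0.1
```

View pics/s6.png

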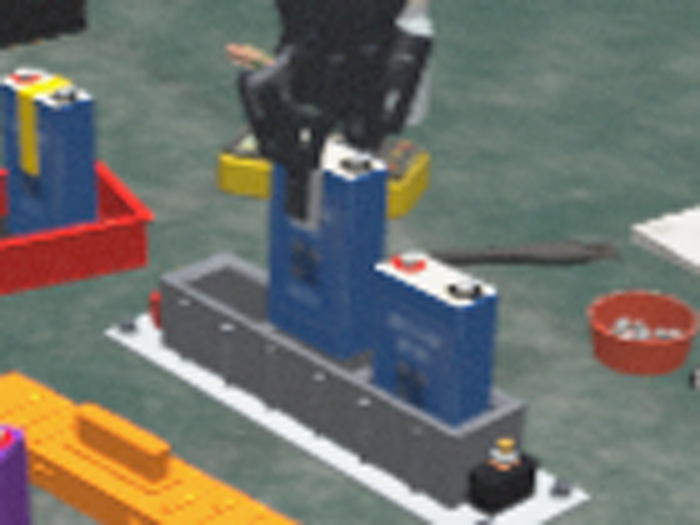

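The cell hangs just over the middle pocket at (320,330), red washer toward the red block on the left. The tool has drifted to a 2° tilt, so I test which motion takes the tilt out before inserting.

```bash
python3 -m inch '[[[0,0.002,-0.03],0],[[0,0.004,-0.06],0]]' >/dev/null
python3 t.py
python3 -m inch '[[[0,0.0,-0.03],0],[[0,0.00,-0.06],0]]' >/dev/null
python3 t.py
python3 -m inch '[[[0,0.002,0.02],0],[[0,0.002,0.04],0],[[0,0.002,0.04],0],[[0,0.002,0.04],0],[[0,0.002,0.04],0]]' >/dev/null
python3 t.py
python3 -m inch '[[[0,0.0,-0.03],0],[[0,0.00,-0.06],0],[[0,0.00,-0.06],0],[[0,0.00,-0.06],0],[[0,0.00,-0.06],0]]' >/dev/null
python3 t.py
python3 -m inch '[[[0,0,0.02],0],[[0,0,0.04],0]]' >/dev/null
python3 t.py
```

```text
t22.37 tcp [622.   -8.1 198.6] yaw 99.4 tilt 2.03 gap 32.6 F [ 0.7 -0.3 -2.5]
tool z [-0.0352 -0.0038 -0.9994]
t22.53 tcp [624.5  -7.9 261.5] yaw 99.5 tilt 1.90 gap 32.6 F [-0.2 -0.2 -3.3]
tool z [-0.0329 -0.0041 -0.9995]
t22.95 tcp [625.4  -7.8 222.6] yaw 99.5 tilt 1.85 gap 32.1 F [ 0.5  0.2 -1.7]
tool z [-0.032  -0.0042 -0.9995]
t23.37 tcp [627.6  -7.6 283. ] yaw 99.5 tilt 1.78 gap 32.3 F [-0.1  0.1 -3.4]
tool z [-0.0308 -0.0044 -0.9995]
t23.53 tcp [626.7  -7.8 242.6] yaw 99.5 tilt 1.70 gap 32.1 F [ 0.1  0.3 -3.5]
tool z [-0.0294 -0.0046 -0.9996]
```

```bash
f(){ python3 t.py | tr '\n' ' '; echo; }
python3 -m inch '[[[0,-0.03,0],0],[[0,-0.06,0],0],[[0,-0.06,0],0],[[0,-0.06,0],0],[[0,-0.06,0],0]]' >/dev/null; f
python3 -m inch '[[[0,0.03,0],0],[[0,0.06,0],0]]' >/dev/null; f
python3 -m inch '[[[0,0,0],-6],[[0,0,0],-12],[[0,0,0],-12],[[0,0,0],-12]]' >/dev/null; f
python3 -m inch '[[[0,0,0],6],[[0,0,0],12],[[0,0,0],12],[[0,0,0],12]]' >/dev/null; f
python3 -m inch '[[[0,0,0.01],0],[[0,0,0.015],0],[[0,0,0.015],0],[[0,0,0.015],0]]' >/dev/null; f
```

```text
t23.95 tcp [567.5 -17.7 244.1] yaw 99.5 tilt 1.70 gap 32.5 F [ 0.5 -0.8 -2.8] tool z [-0.0294 -0.0045 -0.9996] 
t24.12 tcp [627.3  -7.8 242.6] yaw 99.4 tilt 1.67 gap 32.6 F [ 1.4 -0.5 -2.8] tool z [-0.0288 -0.0045 -0.9996] 
t24.45 tcp [628.   -7.7 242.1] yaw 111.3 tilt 1.68 gap 32.6 F [-0.7 -0.2 -2. ] tool z [-0.0289 -0.0045 -0.9996] 
t24.78 tcp [628.2  -7.7 242.3] yaw 99.3 tilt 1.65 gap 32.5 F [-0.2 -0.1 -2.5] tool z [-0.0284 -0.0045 -0.9996] 
t25.12 tcp [627.1  -7.7 226.3] yaw 99.4 tilt 1.75 gap 32.4 F [-0.3  0.2 -2.3] tool z [-0.0302 -0.0043 -0.9995]
```

```bash
f(){ python3 t.py | tr '\n' ' '; echo; }
for i in 1 2 3 4; do
python3 -m inch '[[[0,0.0,-0.03],0],[[0,0.00,-0.06],0]]' >/dev/null;f
python3 -m inch '[[[0,0,0.03],0],[[0,0,0.06],0]]' >/dev/null; f
done
```

```text
t25.28 tcp [627.2  -7.2 284.5] yaw 99.4 tilt 2.09 gap 32.6 F [ 0.5  1.2 -2. ] tool z [-0.0363 -0.0034 -0.9993] 
t25.45 tcp [629.1  -8.  229.7] yaw 99.4 tilt 1.40 gap 32.4 F [ 0.5  0.5 -5.1] tool z [-0.0239 -0.0051 -0.9997] 
t25.62 tcp [619.4  -6.1 277.1] yaw 99.4 tilt 3.17 gap 32.7 F [ 2.7 -0.4 -0.4] tool z [-5.530e-02 -8.000e-04 -9.985e-01] 
t25.78 tcp [619.5  -6.6 221.6] yaw 99.4 tilt 2.56 gap 32.1 F [ 0.4  0.3 -4.1] tool z [-0.0446 -0.0022 -0.999 ] 
t25.95 tcp [608.9  -4.6 267.3] yaw 99.4 tilt 4.64 gap 32.4 F [4.4 0.3 0.1] tool z [-0.0809  0.0028 -0.9967] 
t26.12 tcp [607.6  -5.  211.8] yaw 99.5 tilt 4.03 gap 32.5 F [-0.2  0.4 -5. ] tool z [-0.0703  0.0014 -0.9975] 
t26.28 tcp [596.3  -2.8 256.1] yaw 99.5 tilt 6.39 gap 32.1 F [ 2.3 -1.1 -1.1] tool z [-0.111   0.007  -0.9938] 
t26.45 tcp [593.3  -3.  200.7] yaw 99.5 tilt 5.77 gap 32.6 F [ 0.6 -0.3 -3.6] tool z [-0.1004  0.0055 -0.9949]
```

```bash
f(){ python3 t.py | tr '\n' ' '; echo; }
for i in 1 2; do
python3 -m inch '[[[0,0.0,-0.02],0],[[0,0.00,-0.04],0],[[0,0.00,-0.06],0],[[0,0.00,-0.06],0],[[0,0.00,-0.06],0]]' >/dev/null;f
python3 -m inch '[[[0,0,0.03],0],[[0,0,0.06],0]]' >/dev/null; f
python3 -m inch '[[[0,0,0],0],[[0,0,0],0],[[0,0,0],0]]' >/dev/null; f
done
```

```text
t26.87 tcp [600.3  -3.5 261.7] yaw 99.5 tilt 5.56 gap 32.5 F [-1.  -0.2 -3.4] tool z [-0.0968  0.005  -0.9953] 
t27.03 tcp [596.4  -3.4 202.6] yaw 99.5 tilt 5.23 gap 32.6 F [ 0.9  0.3 -3.5] tool z [-0.091   0.0043 -0.9958] 
t27.28 tcp [597.   -3.5 203.6] yaw 99.5 tilt 5.17 gap 32.7 F [ 1.3  1.  -1.9] tool z [-0.09    0.0041 -0.9959] 
t27.70 tcp [604.2  -4.  266. ] yaw 99.5 tilt 4.81 gap 32.2 F [-0.3 -0.2 -3.4] tool z [-0.0839  0.0032 -0.9965] 
t27.87 tcp [601.1  -4.1 207.3] yaw 99.5 tilt 4.45 gap 32.6 F [ 0.5 -0.5 -3.7] tool z [-0.0776  0.0024 -0.997 ] 
t28.12 tcp [601.6  -4.1 208.3] yaw 99.5 tilt 4.40 gap 32.6 F [ 0.6  0.3 -1.9] tool z [-0.0767  0.0023 -0.9971]
```

```bash
f(){ python3 t.py | tr '\n' ' '; echo; }
for i in 1 2 3 4 5; do
python3 -m inch '[[[0,0.0,-0.02],0],[[0,0.00,-0.04],0],[[0,0.00,-0.06],0],[[0,0.00,-0.06],0],[[0,0.00,-0.06],0]]' >/dev/null
python3 -m inch '[[[0,0,0.03],0],[[0,0,0.06],0]]' >/dev/null; f
done
```

```text
t28.70 tcp [605.7  -4.7 212. ] yaw 99.5 tilt 3.70 gap 32.4 F [ 0.1 -0.3 -3.3] tool z [-6.450e-02  6.000e-04 -9.979e-01] 
t29.28 tcp [607.5  -4.9 211.7] yaw 99.6 tilt 3.36 gap 32.4 F [ 1.  -0.5 -4. ] tool z [-5.870e-02 -2.000e-04 -9.983e-01] 
t29.87 tcp [608.7  -5.1 210. ] yaw 99.6 tilt 3.15 gap 32.5 F [ 0.3  1.1 -3.3] tool z [-5.500e-02 -6.000e-04 -9.985e-01] 
t30.45 tcp [609.6  -5.2 207.8] yaw 99.6 tilt 2.98 gap 32.3 F [ 1.8 -0.4 -3.3] tool z [-0.052  -0.001  -0.9986] 
t31.03 tcp [610.5  -5.3 205.3] yaw 99.6 tilt 2.83 gap 32.1 F [ 1.1 -0.8 -4.5] tool z [-0.0493 -0.0014 -0.9988]
```

```bash
f(){ python3 t.py | tr '\n' ' '; echo; }
for i in 1 2 3 4; do
python3 -m inch '[[[0,0.0,-0.02],0],[[0,0.00,-0.04],0],[[0,0.00,-0.06],0],[[0,0.00,-0.06],0],[[0,0.00,-0.06],0]]' >/dev/null;f
python3 -m inch '[[[0,0,0.03],0],[[0,0,0.06],0]]' >/dev/null; f
python3 -m inch '[[[0,0,0],0],[[0,0,0],0],[[0,0,0],0]]' >/dev/null
done;f
```

```text
t31.45 tcp [613.6  -5.3 264.1] yaw 99.6 tilt 2.82 gap 32.5 F [ 0.8 -0.5 -3.3] tool z [-0.0492 -0.0014 -0.9988] 
t31.62 tcp [611.3  -5.4 202.8] yaw 99.6 tilt 2.68 gap 32.7 F [ 0.2 -0.4 -3.4] tool z [-0.0466 -0.0018 -0.9989] 
t32.28 tcp [615.7  -5.5 265.2] yaw 99.6 tilt 2.39 gap 32.4 F [ 0.1  0.6 -2.3] tool z [-0.0417 -0.0024 -0.9991] 
t32.45 tcp [615.1  -5.9 206.4] yaw 99.6 tilt 2.03 gap 32.7 F [ 0.5  0.6 -3. ] tool z [-0.0354 -0.0032 -0.9994] 
t33.12 tcp [619.3  -6.  270. ] yaw 99.6 tilt 1.66 gap 32.6 F [-0.   0.3 -3.8] tool z [-0.0287 -0.0042 -0.9996] 
t33.28 tcp [619.5  -6.5 211.3] yaw 99.6 tilt 1.31 gap 32.3 F [ 0.4  0.1 -2.8] tool z [-0.0223 -0.005  -0.9997] 
t33.95 tcp [622.9  -6.4 275.1] yaw 99.6 tilt 0.95 gap 32.7 F [-0.3  0.  -3. ] tool z [-0.0155 -0.0059 -0.9999] 
t34.12 tcp [623.8  -7.  216.4] yaw 99.6 tilt 0.66 gap 32.7 F [ 1.1  0.  -3.5] tool z [-0.0092 -0.0068 -0.9999] 
t34.37 tcp [624.2  -7.  217.3] yaw 99.6 tilt 0.63 gap 32.2 F [ 0.1  0.3 -1.9] tool z [-0.0085 -0.0069 -0.9999]
```

```bash
f(){ python3 t.py 622 -9.5 "$1" 99.5| tr '\n' ' '; echo; }
python3 -m inch '[[[-0.001,0,0.02],0],[[-0.002,-0.002,0.045],0],[[-0.002,-0.002,0.073],0],[[-0.002,-0.002,0.073],0],[[-0.002,-0.002,0.073],0]]' >/dev/null;f 135
```

```text
t34.78 tcp [621.7  -9.8 144.9] yaw 99.6 tilt 0.67 gap 32.2 F [-0.2 -0.1 -1.6] tool z [-0.0096 -0.0067 -0.9999] to [622.   -9.5 135.   99.5] shift mm [0.3 0.4 9.9] spin 0.1
```

```bash
f(){ python3 t.py 622 -9.5 "$1" 99.5| tr '\n' ' '; echo; }
python3 -m inch '[[[0,0,0.005],0],[[0,0,0.01],0],[[0,0,0.015],0],[[0,0,0.015],0],[[0,0,0.015],0]]' >/dev/null;f 89
python3 -m inch '[[[0,0,0.004],0],[[0,0,0.008],0],[[0,0,0.012],0],[[0,0,0.012],0],[[0,0,0.012],0]]' >/dev/null;f 89
```

```text
t35.20 tcp [621.6  -9.9 130.1] yaw 99.6 tilt 0.67 gap 32.5 F [ 0.9 -0.6 -3.1] tool z [-0.0096 -0.0067 -0.9999] to [622.   -9.5  89.   99.5] shift mm [ 0.5  0.9 41. ] spin 0.1 
t35.62 tcp [621.1  -9.9 117.5] yaw 99.6 tilt 0.72 gap 32.5 F [ 0.4 -0.1 -2. ] tool z [-0.0107 -0.0066 -0.9999] to [622.   -9.5  89.   99.5] shift mm [ 0.4  1.3 28.5] spin 0.1
```

```bash
f(){ python3 t.py 622 -9.5 "$1" 99.5| tr '\n' ' '; echo; }
python3 -m inch '[[[0,0.001,0.008],0],[[0,0.001,0.016],0],[[0,0.001,0.024],0],[[0,0.001,0.026],0],[[0,0.001,0.026],0]]' >/dev/null;f 89
python3 -m inch '[[[0,0,0.002],0],[[0,0,0.004],0],[[0,0,0.004],0],[[0,0,0.004],0]]' >/dev/null;f 89
```

```text
t36.03 tcp [621.1  -9.9  90.4] yaw 99.6 tilt 0.80 gap 32.0 F [ 0.   0.3 -2.6] tool z [-0.0125 -0.0063 -0.9999] to [622.   -9.5  89.   99.5] shift mm [0.3 1.  1.4] spin 0.1 
t36.37 tcp [621.6 -10.2  89.4] yaw 99.6 tilt 0.70 gap 32.3 F [-5.4 -1.6 13. ] tool z [-0.0099 -0.007  -0.9999] to [622.   -9.5  89.   99.5] shift mm [0.6 0.6 0.4] spin 0.1
```

```bash
f(){ python3 t.py 435.5 -314.5 "$1" 171| tr '\n' ' '; echo; }
python3 -m inch '[[[0,0,0],0],[[0,0,0],0],[[0,0,0],0],[[0,0,0],0],[[0,0,0],0]]' 0 60 |tail -1
python3 -m inch '[[[0,0,-0.02],0],[[0,0,-0.045],0],[[0,0,-0.07],0],[[0,0,-0.07],0],[[0,0,-0.07],0]]' >/dev/null
python3 -m inch '[[[0,0,-0.02],0],[[0,0,-0.045],0],[[0,0,-0.07],0],[[0,0,-0.07],0],[[0,0,-0.07],0]]' >/dev/null; f 225
for i in 1 2 3; do python3 -m inch '[[[-0.025,-0.022,0],0],[[-0.055,-0.047,0],0],[[-0.08,-0.069,0],0],[[-0.09,-0.078,0],0],[[-0.09,-0.078,0],0]]' >/dev/null;f 225; done
for i in 1 2; do python3 -m inch '[[[0,0,0],-7],[[0,0,0],-14],[[0,0,0],-21],[[0,0,0],-28],[[0,0,0],-28]]' >/dev/null; done
python3 -m inch '[[[0,0,0],-7],[[0,0,0],-14],[[0,0,0],-15.5],[[0,0,0],-15.5],[[0,0,0],-15.5]]' >/dev/null; f 140
python3 - <<'E'
from h import *
c=cam('scene'); save(c,'s7.png',(230,100,390,290),3)
E
```

```text
finger_gap: 0.0853
t37.62 tcp [624.6  -9.4 231. ] yaw 99.6 tilt 0.53 gap 85.0 F [0.  0.6 0.2] tool z [-0.0052 -0.0077 -1.    ] to [ 435.5 -314.5  225.   171. ] shift mm [-269.3 -237.2    9.4] spin -71.4 
t38.03 tcp [ 560.4 -113.1  230.3] yaw 99.4 tilt 0.64 gap 85.3 F [0.9 0.1 0.2] tool z [-0.0087 -0.007  -0.9999] to [ 435.5 -314.5  225.   171. ] shift mm [-178.3 -155.9    7.8] spin -71.6 
t38.45 tcp [ 497.1 -216.   230.5] yaw 99.2 tilt 0.68 gap 85.3 F [ 0.3  0.3 -0.8] tool z [-0.0101 -0.0062 -0.9999] to [ 435.5 -314.5  225.   171. ] shift mm [-87.4 -76.4   6.8] spin -71.8 
t38.87 tcp [ 434.2 -318.3  231. ] yaw 99.0 tilt 0.67 gap 85.7 F [-0.   0.4 -0.8] tool z [-0.0104 -0.0054 -0.9999] to [ 435.5 -314.5  225.   171. ] shift mm [3.6 2.  6. ] spin -72.0 
t40.12 tcp [ 437.1 -314.1  230.2] yaw 170.7 tilt 0.60 gap 85.3 F [ 0.4 -0.3  0.3] tool z [-0.0101 -0.0027 -0.9999] to [ 435.5 -314.5  140.   171. ] shift mm [ 0.7 -0.3 90.2] spin -0.3
```

View pics/s7.png

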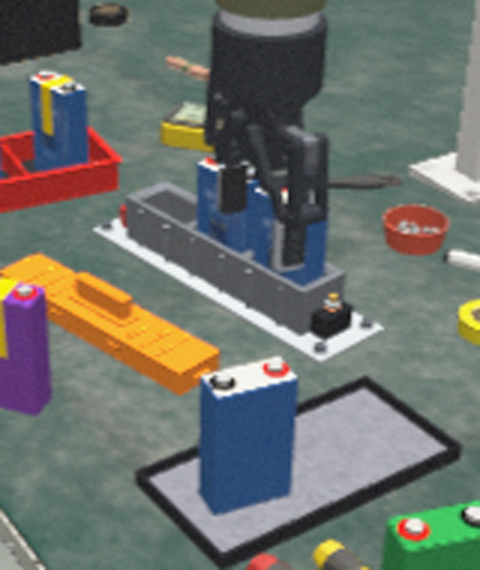

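The middle new cell is seated level with the good one at (225,170) to (290,200), and the gripper is above new_1, whose top is at (250,378). I go down and grip.

```bash
f(){ python3 t.py 435.5 -314.5 "$1" 171| tr '\n' ' '; echo; }
python3 -m inch '[[[0,0,0.03],0],[[0.0005,0,0.06],-0.3],[[0.0005,0,0.085],-0.3],[[0.0005,0,0.085],-0.3],[[0.0005,0,0.085],-0.3]]' >/dev/null; f 84
python3 -m inch '[[[0,0,0.02],0],[[0,0,0.045],0],[[0,0,0.06],0],[[0,0,0.06],0],[[0,0,0.06],0]]' >/dev/null; f 84
python3 -m inch '[[[0,0,0],0],[[0,0,0],0],[[0,0,0],0],[[0,0,0],0],[[0,0,0],0]]' 1 60 |tail -2
python3 -m inch '[[[0,0,0],0],[[0,0,0],0],[[0,0,0],0]]'|tail -1;f 84
python3 -m inch '[[[0,0,-0.01],0],[[0,0,-0.03],0],[[0,0,-0.06],0],[[0,0,-0.08],0],[[0,0,-0.08],0]]' >/dev/null
python3 -m inch '[[[0,0,-0.02],0],[[0,0,-0.04],0],[[0,0,-0.06],0],[[0,0,-0.065],0],[[0,0,-0.065],0]]' >/dev/null
python3 t.py 609.5 74 225 279.5
```

```text
t40.58 tcp [ 434.9 -313.4  144.3] yaw 170.9 tilt 0.72 gap 85.4 F [0.2 0.4 1.5] tool z [-1.250e-02 -4.000e-04 -9.999e-01] to [ 435.5 -314.5   84.   171. ] shift mm [-1.5 -0.8 60.3] spin -0.1 
t41.00 tcp [ 434.7 -313.9   85.7] yaw 170.9 tilt 0.67 gap 85.6 F [0.6 0.2 0.3] tool z [-0.0117 -0.0011 -0.9999] to [ 435.5 -314.5   84.   171. ] shift mm [-0.9 -0.5  1.7] spin -0.1 
wrist_force: [0.7, -0.6, 3.4]
finger_gap: 0.0325
finger_gap: 0.0328
t41.67 tcp [ 435.3 -314.4   86.8] yaw 170.9 tilt 0.60 gap 32.8 F [ 0.2 -0.2  0.8] tool z [-0.0102 -0.0023 -0.9999] to [ 435.5 -314.5   84.   171. ] shift mm [-0.2 -0.   2.8] spin -0.1 
t42.50 tcp [ 438.9 -316.   237.5] yaw 170.9 tilt 0.55 gap 32.2 F [-0.2 -0.2 -3.5]
tool z [-0.0034 -0.009  -1.    ]
to [609.5  74.  225.  279.5] shift mm [-106.8  412.2    8.4] spin -108.6
```

```bash
f(){ python3 t.py 609.5 74 225 279.5| tr '\n' ' '; echo; }
for i in 1 2 3 4; do python3 -m inch '[[[-0.005,0.02,0.0005],0],[[-0.013,0.05,0.001],0],[[-0.021,0.08,0.002],0],[[-0.0267,0.103,0.002],0],[[-0.0267,0.103,0.002],0]]' >/dev/null; done; f
for i in 1 2 3; do python3 -m inch '[[[0,0,0],-6],[[0,0,0],-13],[[0,0,0],-20],[[0,0,0],-27],[[0,0,0],-28]]' >/dev/null; done
python3 -m inch '[[[0,0,0],-7],[[0,0,0],-14],[[0,0,0],-21],[[0,0,0],-24.5],[[0,0,0],-24.5]]' >/dev/null; f
```

```text
t44.17 tcp [608.3  88.4 217.9] yaw 171.8 tilt 0.69 gap 32.6 F [ 0.7 -0.2 -2.4] tool z [-1.200e-02  5.000e-04 -9.999e-01] to [609.5  74.  225.  279.5] shift mm [ -3.2 -14.1  -7.2] spin -107.7 
t45.83 tcp [606.6  84.4 214.4] yaw -79.9 tilt 1.01 gap 32.4 F [-0.3  0.2 -2. ] tool z [-0.0176 -0.0011 -0.9998] to [609.5  74.  225.  279.5] shift mm [ 10.8  -0.8 -10.6] spin 0.6
```

```bash
f(){ python3 t.py 608.5 73 135 279.5| tr '\n' ' '; echo; }
python3 -m inch '[[[0.006,-0.001,0.015],0.5],[[0.0115,-0.001,0.035],0.5],[[0.0115,-0.001,0.055],0.5],[[0.0115,-0.001,0.066],0.5],[[0.0115,-0.001,0.066],0.5]]' >/dev/null;f
python3 - <<'E'
from h import *
c=cam('scene'); save(c,'s8.png',(240,100,380,215),4)
E
```

```text
t46.25 tcp [606.3  72.9 145.2] yaw -80.6 tilt 1.34 gap 32.6 F [-0.5 -0.1 -2.4] tool z [-0.0234 -0.001  -0.9997] to [608.5  73.  135.  279.5] shift mm [ 0.3 -2.5 10.1] spin -0.1
```

View pics/s8.png

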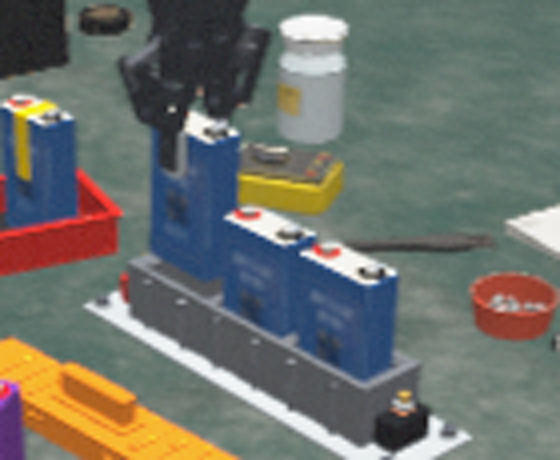

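The cell hangs over the left pocket at (190,265), with its black washer toward the frame's black end. The middle cell is seated with its red washer to the left. I shift 3 mm outward and lower.

```bash
f(){ python3 t.py 608.5 73 91 279.5| tr '\n' ' '; echo; }
python3 -m inch '[[[0,-0.002,0.003],0],[[0,-0.0035,0.008],0],[[0,-0.0035,0.015],0],[[0,-0.0035,0.015],0],[[0,-0.0035,0.015],0]]' >/dev/null;f
python3 -m inch '[[[0,0,0.004],0],[[0,0,0.008],0],[[0,0,0.012],0],[[0,0,0.012],0],[[0,0,0.012],0]]' >/dev/null;f
```

```text
t46.72 tcp [610.5  73.8 132.1] yaw -80.6 tilt 1.18 gap 32.7 F [-0.3  0.2 -1.7] tool z [-0.0206 -0.0011 -0.9998] to [608.5  73.   91.  279.5] shift mm [ 0.5  1.3 41.1] spin -0.1 
t47.13 tcp [609.8  73.8 119.4] yaw -80.6 tilt 1.25 gap 32.3 F [ 0.8  0.  -2.3] tool z [-0.0218 -0.001  -0.9998] to [608.5  73.   91.  279.5] shift mm [ 0.6  0.8 28.5] spin -0.1
```

```bash
f(){ python3 t.py 608.5 73 91 279.5| tr '\n' ' '; echo; }
python3 -m inch '[[[0,0,0.008],0],[[0,0,0.016],0],[[0,0,0.022],0],[[0,0,0.025],0],[[0,0,0.025],0]]' >/dev/null;f
python3 -m inch '[[[0,0,0.002],0],[[0,0,0.004],0],[[0,0,0.005],0],[[0,0,0.005],0]]' >/dev/null;f
```

```text
t47.55 tcp [608.3  73.7  92.9] yaw -80.6 tilt 1.39 gap 32.4 F [-0.4 -0.8 -1.6] tool z [-0.0243 -0.0011 -0.9997] to [608.5  73.   91.  279.5] shift mm [ 0.7 -0.1  1.9] spin -0.1 
t47.88 tcp [608.6  74.   91.2] yaw -80.6 tilt 1.23 gap 32.1 F [-5.9  1.1 14.3] tool z [-0.0215 -0.0011 -0.9998] to [608.5  73.   91.  279.5] shift mm [1.  0.3 0.3] spin -0.1
```

```bash
f(){ python3 t.py 461.7 -30 "$1" 283.5| tr '\n' ' '; echo; }
python3 -m inch '[[[0,0,0],0],[[0,0,0],0],[[0,0,0],0],[[0,0,0],0],[[0,0,0],0]]' 0 60 |tail -1
python3 -m inch '[[[0,0,-0.02],0],[[0,0,-0.045],0],[[0,0,-0.07],0],[[0,0,-0.07],0],[[0,0,-0.07],0]]' >/dev/null
python3 -m inch '[[[0,0,-0.02],0],[[0,0,-0.045],0],[[0,0,-0.07],0],[[0,0,-0.07],0],[[0,0,-0.07],0]]' >/dev/null; f 230
python3 -m inch '[[[0,0,0.03],0],[[0,0,0.06],0]]' >/dev/null
python3 -m inch '[[[0,0,0],0],[[0,0,0],0],[[0,0,0],0]]' >/dev/null;f 230
python3 -m inch '[[[0,0.0,-0.02],0],[[0,0.00,-0.04],0],[[0,0.00,-0.06],0],[[0,0.00,-0.06],0],[[0,0.00,-0.06],0]]' >/dev/null;f 230
```

```text
finger_gap: 0.0857
t49.13 tcp [613.3  74.  232.7] yaw -80.6 tilt 0.97 gap 85.3 F [ 0.3 -0.  -0.7] tool z [-0.0169 -0.0011 -0.9999] to [461.7 -30.  230.  283.5] shift mm [ 77.8 166.5   5.4] spin -4.1 
t49.55 tcp [612.8  73.9 171.9] yaw -80.6 tilt 0.90 gap 85.1 F [-0.3 -0.3  0.6] tool z [-0.0157 -0.0011 -0.9999] to [461.7 -30.  230.  283.5] shift mm [ 77.7 167.  -55.6] spin -4.1 
t49.97 tcp [615.5  74.  235.1] yaw -80.6 tilt 0.56 gap 85.5 F [ 0.4 -0.5 -0.1] tool z [-0.0097 -0.0012 -1.    ] to [461.7 -30.  230.  283.5] shift mm [ 77.4 168.7   6.7] spin -4.1
```

```bash
f(){ python3 t.py 461.7 -30 "$1" 283.5| tr '\n' ' '; echo; }
for i in 1 2; do python3 -m inch '[[[0.01,0.02,0],0],[[0.02,0.045,0],-1],[[0.032,0.07,0],-2],[[0.039,0.084,0],-2],[[0.039,0.084,0],-2]]' >/dev/null; done;f 140
python3 -m inch '[[[0,0,0.02],0],[[0,0,0.05],0],[[0,0,0.08],0],[[0,0,0.09],0],[[0,0,0.09],0]]' >/dev/null; f 60
python3 - <<'E'
from h import *
c=cam('top'); save(c,'t9.png',(130,120,390,270),3)
c=cam('scene'); P=pts(c); m=(P[...,2]>.112)&(P[...,2]<.122)&(abs(P[...,0]-.62)<.05)&(P[...,1]>-.15)&(P[...,1]<.13)
for y0,y1 in((.05,.11),(-.03,.03),(-.12,-.06)):
    k=(abs(P[...,0]-.62)<.045)&(P[...,1]>y0)&(P[...,1]<y1)&(P[...,2]>.1); z=P[...,2][k]; print(k.sum(),np.percentile(z,[50,80,95]).round(4))
save(c,'s9.png',(220,110,370,230),4)
E
```

```text
t50.80 tcp [460.2 -35.  236.9] yaw -76.8 tilt 0.70 gap 85.3 F [0.3 0.9 0.3] tool z [-0.012  -0.0017 -0.9999] to [461.7 -30.  140.  283.5] shift mm [-4.4 -3.8 96.9] spin -0.3 
t51.22 tcp [457.8 -34.2 144.4] yaw -76.8 tilt 0.99 gap 85.8 F [-0.3  0.9 -0. ] tool z [-1.720e-02 -1.000e-04 -9.999e-01] to [461.7 -30.   60.  283.5] shift mm [-2.9 -6.2 84.3] spin -0.3 
140 [0.125  0.1281 0.132 ]
165 [0.1246 0.1278 0.1299]
223 [0.1236 0.1282 0.1313]
```

View pics/s9.png

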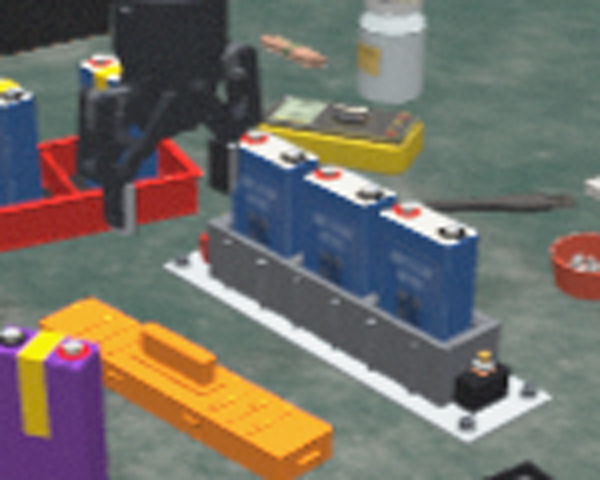

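All three cells are level (tops within a millimetre or so) with red washers toward the red block. The cover rib is at (177,355). I descend on the rib.

```bash
f(){ python3 t.py 461.7 -30 "$1" 283.5| tr '\n' ' '; echo; }
python3 -m inch '[[[-0.003,-0.006,0.02],0],[[-0.003,-0.007,0.05],0],[[-0.003,-0.007,0.08],0],[[-0.003,-0.007,0.084],0],[[-0.003,-0.007,0.084],0]]' >/dev/null; f 32
python3 -m inch '[[[0,-0.001,0.01],0],[[0,-0.001,0.02],0],[[0,-0.001,0.028],0],[[0,-0.001,0.028],0],[[0,-0.001,0.028],0]]' >/dev/null; f 32
```

```text
t51.73 tcp [464.8 -30.3  63.4] yaw -76.8 tilt 0.79 gap 85.4 F [ 0.4  0.4 -0.9] tool z [-0.0137 -0.0011 -0.9999] to [461.7 -30.   32.  283.5] shift mm [-0.9  2.5 31.5] spin -0.3 
t52.15 tcp [465.9 -30.2  36. ] yaw -76.8 tilt 0.75 gap 85.4 F [-0.1  0.2  0.2] tool z [-0.013  -0.0012 -0.9999] to [461.7 -30.   32.  283.5] shift mm [-1.1  4.   4.1] spin -0.3
```

```bash
f(){ python3 t.py 461.7 -30 "$1" 283.5| tr '\n' ' '; echo; }
python3 -m inch '[[[-0.001,0.002,0.002],-0.3],[[-0.001,0.004,0.004],-0.3],[[-0.001,0.004,0.004],-0.3],[[-0.001,0.004,0.004],-0.3]]' >/dev/null; f 32
python3 -m inch '[[[0,0,0],0],[[0,0,0],0],[[0,0,0],0],[[0,0,0],0],[[0,0,0],0]]' 1 60 |tail -2
python3 -m inch '[[[0,0,0],0],[[0,0,0],0],[[0,0,0],0],[[0,0,0],0],[[0,0,0],0]]'|tail -2;f 32
python3 -m inch '[[[0,0,-0.01],0],[[0,0,-0.02],0],[[0,0,-0.03],0],[[0,0,-0.03],0],[[0,0,-0.03],0]]' >/dev/null; f 32
python3 - <<'E'
from h import *
c=cam('scene'); save(c,'s10.png',(210,110,360,240),4)
E
```

```text
t52.48 tcp [461.6 -30.1  32.2] yaw -76.5 tilt 0.74 gap 85.3 F [-0.8  0.4  0.2] tool z [-0.0129 -0.0013 -0.9999] to [461.7 -30.   32.  283.5] shift mm [-0.1 -0.2  0.2] spin 0.0 
wrist_force: [-0.5, 0.1, -1.2]
finger_gap: 0.0258
wrist_force: [-2.0, -0.3, 3.6]
finger_gap: 0.0129
t53.32 tcp [461.6 -30.2  32.4] yaw -76.5 tilt 0.75 gap 12.9 F [-2.  -0.3  3.6] tool z [-0.0129 -0.0013 -0.9999] to [461.7 -30.   32.  283.5] shift mm [-0.1 -0.2  0.4] spin 0.0 
t53.73 tcp [462.4 -30.2  62.4] yaw -76.5 tilt 0.69 gap 12.7 F [-0.4  0.5 -1.3] tool z [-0.0119 -0.0015 -0.9999] to [461.7 -30.   32.  283.5] shift mm [-0.3  0.2 30.4] spin 0.0
```

View pics/s10.png

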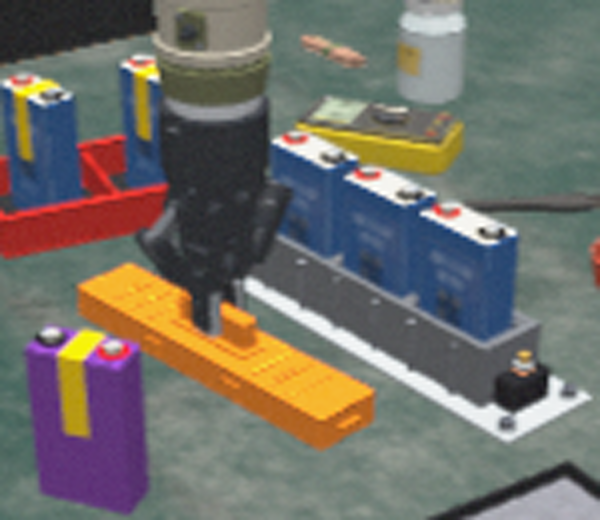

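The cover is held level by its rib, off the bench, with the gripper at (210,310). I lift it over the cells.

```bash
f(){ python3 t.py 622 -9.5 "$1" 279.6| tr '\n' ' '; echo; }
python3 -m inch '[[[0,0,-0.015],0],[[0,0,-0.035],0],[[0,0,-0.055],0],[[0,0,-0.065],0],[[0,0,-0.065],0]]' >/dev/null
python3 -m inch '[[[0,0,-0.015],0],[[0,0,-0.035],0],[[0,0,-0.055],0],[[0,0,-0.067],0],[[0,0,-0.067],0]]' >/dev/null;f 190
python3 -m inch '[[[0.002,-0.015,0],0.5],[[0.004,-0.035,0],1],[[0.006,-0.055,0],1.5],[[0.008,-0.075,0],2],[[0.008,-0.08,0],2]]' >/dev/null;f 190
```

```text
t54.62 tcp [465.9 -30.4 196.3] yaw -76.5 tilt 0.44 gap 12.8 F [ 0.3 -0.4 -0.7] tool z [-0.0072 -0.0026 -1.    ] to [622.   -9.5 190.  279.6] shift mm [  16.2 -156.8    5.2] spin 3.9 
t55.03 tcp [547.4 -19.3 193.1] yaw -78.5 tilt 0.48 gap 13.1 F [ 1.5 -0.6 -1.2] tool z [-0.0082 -0.0022 -1.    ] to [622.   -9.5 190.  279.6] shift mm [  5.3 -75.1   2.4] spin 1.9
```

```bash
f(){ python3 t.py 622 -9.5 "$1" 279.6| tr '\n' ' '; echo; }
python3 -m inch '[[[0.001,-0.02,-0.001],0.5],[[0.003,-0.04,-0.002],1],[[0.005,-0.06,-0.002],1.9],[[0.005,-0.072,-0.002],1.9],[[0.005,-0.073,-0.002],1.9]]' >/dev/null;f 170
python3 -m inch '[[[0,0,0.004],0],[[0,0,0.008],0],[[0,0,0.012],0],[[0,0,0.016],0],[[0,0,0.016],0]]' >/dev/null;f 145
python3 - <<'E'
from meas import *
c=cam('scene'); save(c,'s11.png',(230,90,380,220),4)
c=cam('top'); P,H,S,V,b=masks(c); [print(r) for r in rect(c,b&(H>8)&(H<21)&(S>150),.17,40)]
E
```

```text
t55.45 tcp [620.7  -9.4 191.8] yaw -80.3 tilt 0.60 gap 12.6 F [ 0.  -0.1 -1.9] tool z [-0.0103 -0.0017 -0.9999] to [622.   -9.5 170.  279.6] shift mm [ 0.3 -1.4 21.8] spin 0.1 
t55.87 tcp [619.3  -9.4 174.7] yaw -80.3 tilt 0.71 gap 12.8 F [-0.  -0.5 -1.1] tool z [-0.0123 -0.0015 -0.9999] to [622.   -9.5 145.  279.6] shift mm [ 0.5 -3.  29.6] spin 0.1 
(array([276., 153.]), 631.2, -79.0, 127.7, 58.4, -80.2)
```

View pics/s11.png

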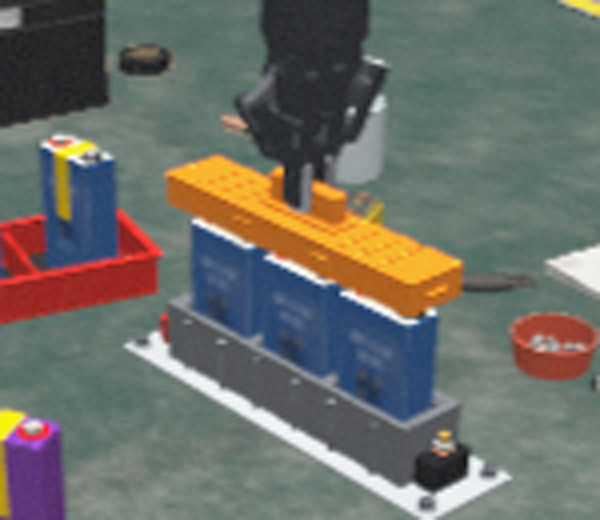

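The cover hangs aligned over the three cells in the crop, rim just above the tops. I nudge it 3 mm outward and lower it.

```bash
f(){ python3 t.py 622 -9.5 "$1" 279.6| tr '\n' ' '; echo; }
python3 -m inch '[[[0,-0.003,0.001],0],[[0,-0.0035,0.005],0],[[0,-0.0035,0.01],0],[[0,-0.0035,0.01],0],[[0,-0.0035,0.01],0]]' >/dev/null;f 145
python3 -m inch '[[[0,0,0.004],0],[[0,-0.0005,0.008],0],[[0,-0.0005,0.012],0],[[0,-0.0005,0.012],0],[[0,-0.0005,0.012],0]]' >/dev/null;f 145
```

```text
t56.38 tcp [623.   -8.8 165.1] yaw -80.3 tilt 0.69 gap 12.7 F [-1.4  0.1 -0.8] tool z [-0.0119 -0.0016 -0.9999] to [622.   -9.5 145.  279.6] shift mm [ 0.5  0.8 20.1] spin 0.1 
t56.80 tcp [623.   -8.7 152.6] yaw -80.3 tilt 0.74 gap 12.7 F [-0.2  0.5 -1.4] tool z [-0.0128 -0.0014 -0.9999] to [622.   -9.5 145.  279.6] shift mm [0.6 1.  7.6] spin 0.1
```

```bash
f(){ python3 t.py 622 -9.5 "$1" 279.6| tr '\n' ' '; echo; }
python3 -m inch '[[[0,0,0.003],0],[[0,0,0.005],0],[[0,0,0.005],0],[[0,0,0.005],0]]' >/dev/null;f 145
```

```text
t57.13 tcp [622.8  -8.7 147.4] yaw -80.3 tilt 0.76 gap 12.7 F [ 0.1 -0.  -1.2] tool z [-0.0132 -0.0014 -0.9999] to [622.   -9.5 145.  279.6] shift mm [0.7 0.9 2.4] spin 0.1
```

```bash
f(){ python3 t.py 622 -9.5 "$1" 279.6| tr '\n' ' '; echo; }
python3 -m inch '[[[0,0,0.002],0],[[0,0,0.0035],0],[[0,0,0.0035],0],[[0,0,0.0035],0]]' >/dev/null;f 145
```

```text
t57.47 tcp [623.1  -8.7 144.3] yaw -80.3 tilt 0.70 gap 12.3 F [0.  0.2 0.8] tool z [-0.0122 -0.0014 -0.9999] to [622.   -9.5 145.  279.6] shift mm [ 0.6  1.2 -0.7] spin 0.1
```

```bash
f(){ python3 t.py 622 -9.5 "$1" 279.6| tr '\n' ' '; echo; }
python3 -m inch '[[[0,0,0.0005],0],[[0,0,0.001],0],[[0,0,0.001],0]]' >/dev/null;f 145
python3 -m inch '[[[0,0,0],0],[[0,0,0],0],[[0,0,0],0],[[0,0,0],0],[[0,0,0],0]]' 0 60 |tail -1
python3 -m inch '[[[0,0,-0.01],0],[[0,0,-0.03],0],[[0,0,-0.06],0],[[0,0,-0.08],0],[[0,0,-0.08],0]]' >/dev/null;f 225
for i in 1 2 3; do python3 -m inch '[[[-0.03,0.01,0],0],[[-0.06,0.02,0],0],[[-0.09,0.03,0],0],[[-0.1,0.033,0],0],[[-0.1,0.033,0],0]]' >/dev/null; done; f 225
python3 - <<'E'
from meas import *
c=cam('top'); P,H,S,V,b=masks(c); Z=P[...,2]
o=b&(H>8)&(H<21)&(S>150)&(P[...,0]>.55)
[print(r) for r in rect(c,o,.138,40)]
for y0,y1 in((.05,.12),(.03,.05),(-.14,-.05)):
    k=o&(P[...,1]>y0)&(P[...,1]<y1); print(np.median(Z[k]).round(4))
k=o&(Z>.12)&(Z<.15); A=np.c_[P[k][:,:2],np.ones(k.sum())]; print('plane',np.linalg.lstsq(A,Z[k],rcond=None)[0].round(4))
save(c,'t12.png',(120,120,320,260),3.9)
c=cam('scene'); save(c,'s12.png',(180,90,380,230),3.9)
E
```

```text
t57.72 tcp [623.6  -8.7 144.3] yaw -80.3 tilt 0.61 gap 12.8 F [-0.7  0.4  4.6] tool z [-0.0105 -0.0014 -0.9999] to [622.   -9.5 145.  279.6] shift mm [ 0.6  1.7 -0.7] spin 0.1 
finger_gap: 0.0722
t58.55 tcp [626.7  -8.9 230. ] yaw -80.3 tilt 0.21 gap 85.9 F [0.2 0.1 1.1] tool z [-0.0026 -0.0026 -1.    ] to [622.   -9.5 225.  279.6] shift mm [-0.2  4.7  5. ] spin 0.1 
t59.80 tcp [475.9 274.2 230.2] yaw -79.9 tilt 0.20 gap 85.4 F [-0.2 -0.1  0.7] tool z [-0.0025 -0.0024 -1.    ] to [622.   -9.5 225.  279.6] shift mm [305.  -93.9   5.5] spin 0.5 
(array([252., 157.]), 624.9, -8.1, 85.1, 32.0, -80.2)
(array([253., 157.]), 623.9, -9.1, 266.8, 58.3, -80.2)
0.1369
0.1376
0.1375
plane [0.0693 0.0075 0.0944]
```

View pics/t12.png

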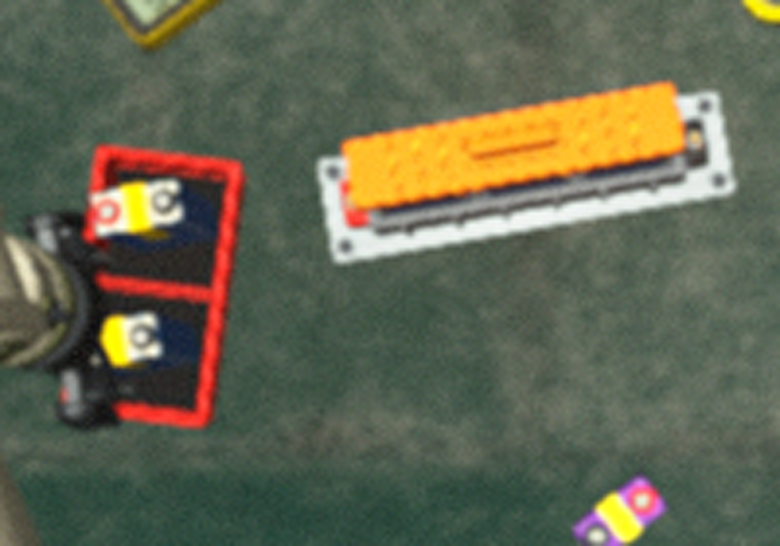

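View pics/s12.png

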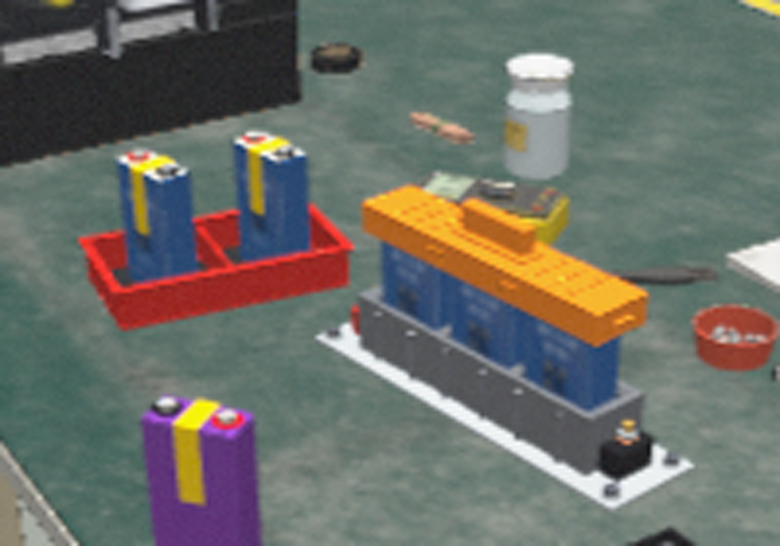

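The cover sits evenly on the cells, centred at about (515,145) in the top crop, and both failed cells stand in their bays. The plane's x slope of 0.069 probably includes pixels from the side face, so I recheck it on the top face only.

Run:
```python
from meas import *
for n in('top','scene'):
    c=cam(n); P,H,S,V,b=masks(c); Z=P[...,2]
    o=b&(H>8)&(H<23)&(S>120)&(P[...,0]>.55)&(Z>.12)&(Z<.15)
    d=P-np.array([.6225,-.0093,0]); a=np.radians(99.6)
    u=d[...,0]*np.cos(a)+d[...,1]*np.sin(a); v=-d[...,0]*np.sin(a)+d[...,1]*np.cos(a)
    k=o&(abs(u)<.12)&(abs(v)<.022)&((abs(v)>.011)|(abs(u)>.045)); A=np.c_[u[k],v[k],np.ones(k.sum())]
    w=Z[k]; 
    print(n,k.sum(),np.linalg.lstsq(A,w,rcond=None)[0].round(4),[np.median(w[(v[k]>q)&(v[k]<q+.011)]).round(4) for q in(-.022,-.011,0,.011)])
```

```text
top 870 [-0.0008 -0.0055  0.1383] [np.float64(0.1383), np.float64(0.1381), np.float64(0.1382), np.float64(0.1382)]
scene 378 [-0.      0.0053  0.137 ] [np.float64(0.1368), np.float64(0.1371), np.float64(0.1369), np.float64(0.137)]
```

Level within 0.006 rad, with the top at 0.137 to 0.138 m as expected. I hand in.

```bash
python3 -c "
from workcell import env
print(env.hand_in(), env.get_state()['clock'])"
```

```text
the job is handed in; nothing more can be done
the job is handed in; nothing more can be done
```

The job is done and handed in. The clock was about 60 s at the last reading of the 128 s allowed; `hand_in` reports no verdict.

- **Failed cells:** both taped cells stand upright in the reject tray, one in each bay.
- **New cells:** both are in the emptied pockets. Floor contact was felt at the expected height, the tops are level with the good cell, and the red terminals face the red block. The good cell stayed in its pocket.
- **Cover:** it rests on the cell tops with its top at 0.137–0.138 m (0.138 expected). It is level within 0.006 rad and about 2 mm from the frame centre, with its yaw within about 1° of the frame's.
- **Gripper:** it was clear of everything, hovering at about 0.23 m over the reject tray.

**What disagreed or went wrong:**
- **Cover tilt:** a first fit gave a slope of 0.069. That fit probably included pixels from the cover's side face. Refitting the top face alone, in both cameras, did not show it.
- **Tool tilt:** while I held the first new cell, the tool tilt drifted, and my up-and-down test moves to correct it raised it to 6.4°. I brought it back to about 0.7° before inserting the cell.

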